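Hook the missing shelf arm into its slotted upright and lay the ware board

ROBOT

A 6-joint arm with a two-finger parallel gripper is mounted at the origin on a cart in front of the work surface, level with it; the furniture and walls round the work are solid. World frame = base frame: x ahead of the robot, y to its left, z up, the work surface at z = 0. Lengths are in m, angles in rad, forces in N, time in s.
With the tool pointing down it reaches from about 0.35 to 0.975 m from the base axis. Payload 4.9 kg.
Tool frame: the origin (TCP) lies at the very end of the fingers, on their centre line; the grasp point (between the pads) lies 19 mm behind it; z points along the fingers, y is the line along which they close (so a half turn about z gives the same grasp; the last joint's range is limited). The gripper opens to 85 mm and grips with 20 to 120 N. Pads are 22 mm wide; open, the fingers measure 114 mm over their backs; the gripper's body (76 mm by 85 mm) begins 54 mm behind the grasp point. The pads swing forward as they close: fully open they stand 13 mm farther back than shut.
Start: joints at [-1.29, 0.053, 1.613, -0, 1.476, -0.119], TCP at [0.243, -0.576, 0.197] pointing down, gripper open.
Joint ranges: [-3.01, 3.01], [-1.01, 2.22], [0.06, 2.58], [-1.02, 4.17], [0.09, 2.62], [-3.14, 3.14]. Speed limits (rad/s): [2.57, 2.57, 3.14, 3.14, 3.14, 3.14].

INTERFACE

Orientations are given as a rotation vector (axis times angle).
In Python, from station import ctrl gives the robot as it stands. The module is installed in compiled form; this text tells all that it offers.
- The arm moves only by the tool jog_arm, never from a script. Its argument "steps" is a list of rows, each an object with "delta_rot": the turn, a rotation vector about the tool's x, y, z in degrees, a list of three; "linear": the shift along the tool's x, y, z in m, a list of three; "grip": the finger opening in m, from 0 to 0.0854. In form: [{"delta_rot": [rx, ry, rz], "linear": [x, y, z], "grip": grip}, ...]. A call has 1 to 10 rows; each row shifts and turns the commanded pose from where the row before left it, along the tool's axes as they then stand; what a row does not reach is not made up. A row lasts 1/10 s, in which the tool goes at most 50 mm and 8.59 degrees, less where a joint would pass 70% of its speed; a pose out of reach is approached as far as the arm can. A call with a gripper value outside its range is refused whole. The fingers move at their own pace and stop on an object; "newtons" is the grip in N (left out, the last holds). Time passes only in rows, so rows that do not move let the fingers close. It gives the time, the measured TCP pose, the force, the opening and the grip force at its end, in the units of the state.
- ctrl.get_obs(): the state, without advancing time (a new reading comes with each control period).
- ctrl.get_image(name): name is "scene" or "top" or "wrist"; returns (picture, depth): 420x560x3 uint8, red, green, blue; 420x560 float32, m along the optical axis (not along the pixel's ray), 0 where there is no reading.
- ctrl.camera_info(name): a dict with "camera_matrix" (3x3 intrinsics, pixels), "distortion" ([k1, k2, p1, p2, k3] as OpenCV has them; the pictures are not rectified), "R" (3x3) and "t" (3): a world point X has camera coordinates R X + t; the wrist camera has in their place "T_tool_cam" (4x4, takes a point from camera to tool coordinates, whose origin is the TCP and whose axes are the flange's). Camera axes: x right, y down, z forward; pixel columns grow to the right and rows downward; lengths in m; the calibration is good to about 2 mm. A picture is of the moment at which its call begins: read the wrist's pose just before it. camera_info takes no time and is no camera call.
- ctrl.finish_job(): hands the job in; it is judged then, once.
The state is a dict: "t": time; "q": joint angles; "dq": joint speeds; "effort": joint torques, N m; "tool_pos": TCP position; "tool_rot": TCP orientation; "contact_force": force on the tool from outside, world axes, zero at the start; "wrist_torque": the same for the moment, N m; "opening": finger opening in m; "grip_force": force on a finger pad.
Only numpy, scipy, OpenCV 4.12 (cv2) and the standard library are available. Lean on these libraries where they do the work, as an engineer would, in place of code of your own. Each camera call takes 0.05 s, during which the arm holds its last target. There are 200 camera calls.

TASK

The little bench-top drying rack is missing one of its two shelf arms. Hook the loose arm into the top pair of slots of the bare upright, as its twin hangs in the other: feel its two hook tabs into the slots, press it in, then down, firmly but without straining the thin slotted steel, until it is fully home and the spring catch snaps out over it. Then lay the narrow ware board flat across both arms, behind their front lips, let go, and leave the other things on the bench where they are.

Things in the scene. Friction and masses are not known exactly. Their poses are not given: they have to be found in the camera images.
- bracket: Loose shelf arm, bare steel, 0.18-0.29 kg, standing on the bench the way it will hang. Origin: middle of the lower edge of its end plate's back face; x points the way the hooks point, z up. End plate 34 wide (y), 48.5 tall, 4 thick (x -4 to 0). The arm, a channel 26 wide and 26 tall (z 0 to 26), runs from it to x = -112 mm, where a front lip rises 7 mm above its top.
- grip (a point): Where to grip the loose arm: 55 mm in front of its end plate's back face (arm's x = -55 mm), mid-height (z = 13), squeezed across its 26 mm width (y).
- hook (a point): Underside of the lower hook's lip on the loose arm (arm's x = 7.5, y = 0, z = 2 mm). Two hooks, 24 mm apart in z, 5 wide, tapering to 3 at the nose (x = 11). Each: a neck 7 tall (lower one z 7 to 14) that passes the slot, and behind it, from x = 5.5 to 9.5, a lip that hangs 5 mm lower than the neck (z 2 to 14). The steel face, 4 thick, fits between lip and plate.
- bare_upright: Upright without an arm, fixed: grey steel channel, front face 40 wide, foot in a wooden clamp. Origin: where the hung arm's origin comes to lie; x into the face (away from the robot), y along the rack, z up. But the channel, with slots, top and catch, is clamped up to 7 mm higher or lower than these readings say: feel or see the true height. Over 60 N of contact on it strains it; the hung arm levers: 1 N down at its grip makes 3 N.
- slot (a point): Lower edge of the lower slot of the top pair, on the face, 7 mm above bare_upright's origin (channel up to 7 mm off this height). Slots on the centre line, 9 wide, 14 tall, 24 apart; more below, hollow behind. The hooks enter with the arm 5 to 7 mm (best 6) above its final height, up to the end plate lying on the face; then it goes down 6 mm till the necks stand on the slots' lower edges.
- top (a point): Flat top edge of the bare channel, in the middle of its 4 mm thick face, 61 mm above bare_upright's origin (the true edge is up to 7 mm off this height, by just as much as the slots). It can be touched from above to find the height.
- catch (a joint): Spring catch of the bare upright, in m: 0 = out, grows to 0.008 as pushed in. A nose 7 wide stands 5 mm out of the face, 50 to 56.5 mm above the hung arm's origin. The end plate pushes it in as the hooks enter (4.2 N at first, 7.7 N when flush), so keep pressing in while going down. With the arm home it snaps out 1.5 mm above the end plate's top and reads 0 again.
- twin: The rack's other upright, fixed, 160 mm from the bare one along y, on either side, turned the same way, with the same kind of arm hung on it. Origin: underside of its arm at the upright's face, 150 mm above the bench; x into the face, z up. Its arm runs to x = -112 mm; arm top z = 26, front lip 7 mm higher.
- board: Ware board: plain plywood strip, rounded edges, 60 wide (x), 250 long (y), 12 thick, 0.14 kg, lying flat on the bench. Origin: centre of its underside, z up. Grip it across its 60 mm width. On the arms it lies along the rack's y between the end plates (x = -4 mm in twin's frame) and the front lips (x = -109).
- cup: unglazed terracotta test cup, 62 mm across, 53 mm tall; a bystander. Origin: centre of its underside.
- tile_a: glaze test tile, 62 x 38 x 8 mm, lying beside the board; a bystander. Origin: centre of its underside.
- tile_b: glaze test tile, 62 x 38 x 8 mm, lying between board and loose arm; a bystander. Origin: centre of its underside.
- sprig_mould: small white plaster block mould with a flower, 50 x 62 x 26 mm; a bystander. Origin: centre of its underside.
- wedge: hardwood wedge, 32 x 85 x 26 mm; a bystander. Origin: centre of its underside.
- rib: wooden kidney-shaped rib, 47 x 116 x 6 mm; a bystander. Origin: centre of its underside.
- rib_rubber: soft kidney-shaped rubber rib, 44 x 110 x 9 mm; a bystander. Origin: centre of its underside.
- modelling_tool: thin boxwood modelling tool, 10 x 183 x 14 mm; a bystander. Origin: centre of its underside.

How it is judged:
By the outcome, as a careful person would: the job done as asked, in the order asked, and still so for the second after the job is handed in, with the robot touching nothing.
It also fails if it takes over 59 s, if anything falls off the work surface, if the arm or the gripper's body presses on something with over 40 N, if the wrist force passes 120 N, or if a joint passes its speed limit or range.

## Working session

There is one attempt and no reset: what is moved stays moved. The work goes in short steps, Python scripts to look and compute and a tool call to move; the robot and the scene stay as the last step left them, time stands still between calls to the robot, and variables do not carry over. Pictures are saved under pics/ and viewed, at most 15 in all, crops included, and the job is handed in when it is done.

Besides the shell and the picture viewer there is one more tool, called after ">>>" by a JSON object that holds its "api" and its "payload". jog_arm: Moves the arm, as the interface text tells. Its arguments: {"type":"object","properties":{"steps":{"type":"array"},"newtons":{"type":"number"}},"required":["steps"]}

```bash
mkdir -p pics
cat > h.py <<'E'
import numpy as np, cv2
from station import ctrl
from scipy.spatial.transform import Rotation as Ro
def grab(n,save=None):
    o=ctrl.get_obs(); im,d=ctrl.get_image(n); c=ctrl.camera_info(n)
    if 'R' in c: R=np.array(c['R']);t=np.array(c['t']);Rw=R.T;p=-R.T@t
    else:
        T=np.array(c['T_tool_cam']);Rt=Ro.from_rotvec(o['tool_rot']).as_matrix()
        Rw=Rt@T[:3,:3];p=Rt@T[:3,3]+np.array(o['tool_pos'])
    v=dict(im=im,d=d,K=np.array(c['camera_matrix']),D=np.array(c['distortion'],float),Rw=Rw,p=p)
    if save: cv2.imwrite('pics/'+save,im[...,::-1])
    return v
def rays(v,px):
    u=cv2.undistortPoints(np.array(px,float).reshape(-1,1,2),v['K'],v['D']).reshape(-1,2)
    return np.c_[u,np.ones(len(u))]@v['Rw'].T
def plane(v,px,z):
    r=rays(v,px); return v['p']+r*((z-v['p'][2])/r[:,2])[:,None]
def cloud(v):
    h,w=v['d'].shape; g=np.stack(np.meshgrid(np.arange(w),np.arange(h)),-1)
    P=v['p']+rays(v,g)*v['d'].reshape(-1,1); P[v['d'].ravel()==0]=np.nan
    return P.reshape(h,w,3)
def proj(v,X):
    R=v['Rw'].T; return cv2.projectPoints(np.array(X,float).reshape(-1,1,3),cv2.Rodrigues(R)[0],-R@v['p'],v['K'],v['D'])[0].reshape(-1,2)
E
python3 - <<'E'
from h import *
for n in ('scene','top'):
    v=grab(n,n+'1.png'); np.savez('/tmp/'+n,**v); print(n,v['p'].round(3),v['Rw'][:,2].round(2))
print(ctrl.get_obs())
E
```

```text
scene [-0.222  0.525  1.35 ] [ 0.5  -0.44 -0.75]
top [ 0.457 -0.203  1.146] [ 0.12  0.03 -0.99]
{'t': 0.1, 'q': array([-1.28996825e+00,  5.32922271e-02,  1.61415036e+00, -4.77191445e-05,
        1.47602662e+00, -1.19002695e-01]), 'dq': array([ 0.00073368, -0.00204409, -0.00385896,  0.0014068 ,  0.00154909,
        0.00084153]), 'effort': array([-6.58426761e-04, -3.94901669e+01, -3.71365392e+01, -1.35717855e-04,
        3.86690328e-03,  1.01670032e-06]), 'tool_pos': array([ 0.24309692, -0.57509665,  0.19548896]), 'tool_rot': array([-3.07719193e+00, -6.23513926e-01,  3.12428584e-04]), 'contact_force': array([-0.57390904,  0.47707516, -0.65517416]), 'wrist_torque': array([ 0.01001031,  0.01433426, -0.01453873]), 'grip_force': 0.0, 'opening': 0.08539324057958621}
```

View pics/scene1.png

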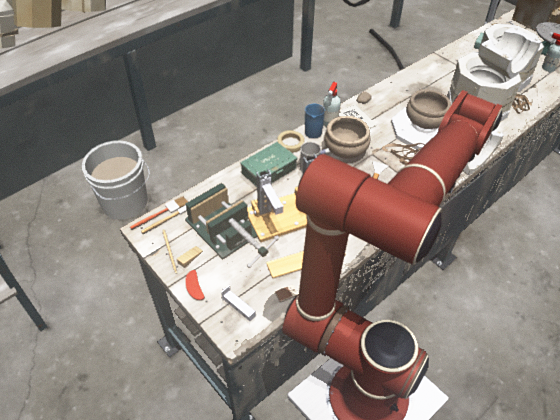

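View pics/top1.png

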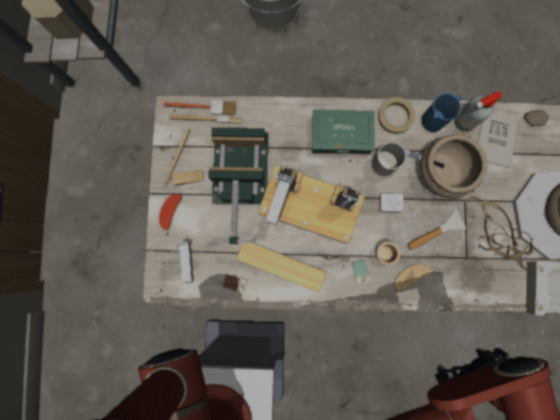

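The top view shows the loose arm at (185,260), the board at (282,267), tile_b at (232,283) and the twin with its arm at (288,175)→(275,220). The bare upright is at (347,197), on a yellow base. I'll get coarse positions from this view and then move the wrist camera in.

Run:
```python
from h import *
v=dict(np.load('/tmp/top.npz')); P=cloud(v)
for n,(a,b) in dict(loose_plateend=(183,243),loose_front=(187,279),board=(282,267),bl=(243,252),br=(322,284),twin_top=(292,172),twin_arm=(282,200),twin_f=(273,220),bare=(347,197),tile_b=(232,283),base=(320,225)).items(): print(n,P[b,a].round(3))
im=v['im'][90:310,140:420]
cv2.imwrite('pics/top_c.png',cv2.resize(im,(784,616)[:2] if 0 else (760,597),interpolation=cv2.INTER_CUBIC)[...,::-1])
print(v['K'])
c=ctrl.camera_info('wrist');print(np.array(c['T_tool_cam']).round(3),c['camera_matrix'])
```

```text
loose_plateend [0.492 0.092 0.056]
loose_front [0.393 0.084 0.024]
board [ 0.433 -0.179  0.012]
bl [ 0.472 -0.068  0.014]
br [ 0.389 -0.291  0.011]
twin_top [ 0.695 -0.201  0.052]
twin_arm [ 0.598 -0.178  0.176]
twin_f [ 0.549 -0.158  0.18 ]
bare [ 0.603 -0.331  0.214]
tile_b [ 0.385 -0.04   0.009]
base [ 0.553 -0.282  0.021]
[[402.97373371   0.         281.34172881]
 [  0.         402.97373371 211.27458679]
 [  0.           0.           1.        ]]
[[-0.001 -0.949 -0.316  0.08 ]
 [ 1.    -0.001 -0.    -0.001]
 [ 0.    -0.316  0.949 -0.177]
 [ 0.     0.     0.     1.   ]] [[330.8042586    0.         277.70699113]
 [  0.         330.8042586  206.27538674]
 [  0.           0.           1.        ]]
```

View pics/top_c.png

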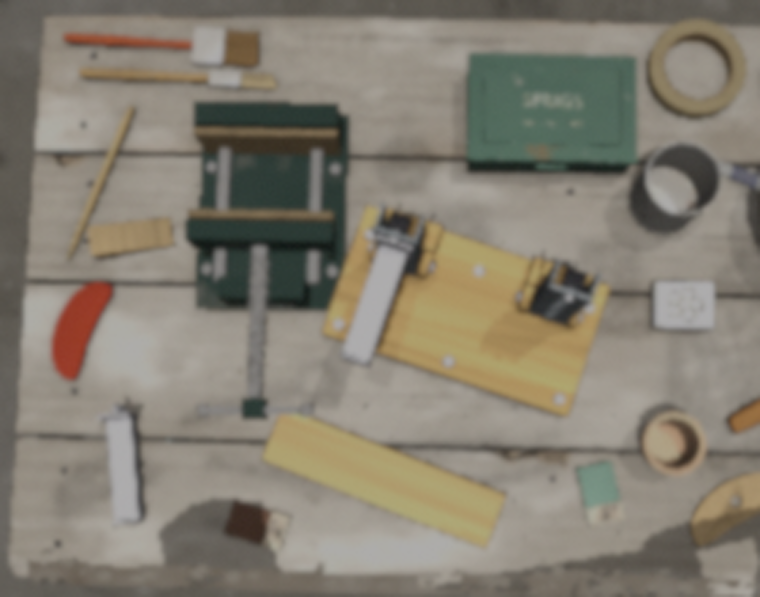

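```bash
cat >> h.py <<'E'
def go(pos,yaw,o=None):
    "print deg about tool and m in tool axes (after turn) to reach pos, tool down with tool x at yaw deg"
    o=o or ctrl.get_obs(); R=Ro.from_rotvec(o['tool_rot'])
    c,s=np.cos(np.radians(yaw)),np.sin(np.radians(yaw))
    G=Ro.from_matrix(np.array([[c,s,0],[s,-c,0],[0,0,-1]]))
    d=np.array(pos)-o['tool_pos']
    print('t',round(o['t'],2),'pos',o['tool_pos'].round(4),'F',o['contact_force'].round(1),'op',round(o['opening'],4),'rot',(R.inv()*G).as_rotvec(degrees=True).round(2),'lin_after',G.inv().apply(d).round(4),'lin_now',R.inv().apply(d).round(4))
E
python3 - <<'E'
from h import *
go([.5,-.25,.33],-21)
E
```

```text
t 0.1 pos [ 0.2431 -0.5751  0.1955] F [-0.6  0.5 -0.7] op 0.0854 rot [-1.100e-01  3.000e-02  4.391e+01] lin_after [ 0.1233 -0.3956 -0.1345] lin_now [ 0.3632 -0.1997 -0.1341]
```

>>> {"api": "jog_arm", "payload": {"steps": [{"delta_rot": [0, 0, 0], "linear": [0.034, -0.019, -0.025], "grip": 0.085}, {"delta_rot": [0, 0, 0], "linear": [0.034, -0.019, -0.025], "grip": 0.085}, {"delta_rot": [0, 0, 0], "linear": [0.038, -0.021, -0.025], "grip": 0.085}, {"delta_rot": [0, 0, 0], "linear": [0.04, -0.022, -0.025], "grip": 0.085}, {"delta_rot": [0, 0, 0], "linear": [0.04, -0.022, -0.025], "grip": 0.085}, {"delta_rot": [0, 0, 0], "linear": [0.042, -0.023, -0.009], "grip": 0.085}, {"delta_rot": [0, 0, 0], "linear": [0.042, -0.023, 0], "grip": 0.085}, {"delta_rot": [0, 0, 0], "linear": [0.042, -0.023, 0], "grip": 0.085}, {"delta_rot": [0, 0, 0], "linear": [0.042, -0.023, 0], "grip": 0.085}, {"delta_rot": [0, 0, 8], "linear": [0, 0, 0], "grip": 0.085}]}}

```text
t: 1.1
tool_pos: [0.4936, -0.2566, 0.328]
tool_rot: [-3.112, -0.413, -0.001]
contact_force: [-0.7, -0.6, -0.4]
opening: 0.0852
grip_force: 0.0
```

>>> {"api": "jog_arm", "payload": {"steps": [{"delta_rot": [0, 0, 8], "linear": [0, 0, 0], "grip": 0.085}, {"delta_rot": [0, 0, 8], "linear": [0, 0, 0], "grip": 0.085}, {"delta_rot": [0, 0, 8], "linear": [0, 0, 0], "grip": 0.085}, {"delta_rot": [0, 0, 8], "linear": [0, 0, 0], "grip": 0.085}, {"delta_rot": [0, 0, 4], "linear": [0, 0, 0], "grip": 0.085}, {"delta_rot": [0, 0, 0], "linear": [0, 0, 0], "grip": 0.085}, {"delta_rot": [0, 0, 0], "linear": [0, 0, 0], "grip": 0.085}]}}

```text
t: 1.8
tool_pos: [0.491, -0.2611, 0.3281]
tool_rot: [-3.089, 0.573, 0.001]
contact_force: [-0.8, -0.3, 0.9]
opening: 0.0854
grip_force: 0.0
```

Run:
```python
from h import *
go([.5,-.25,.33],-21)
v=grab('wrist','w1.png'); np.savez('/tmp/w1',**v)
```

```text
t 1.8 pos [ 0.491  -0.2611  0.3281] F [-0.8 -0.3  0.9] op 0.0854 rot [-0.01  0.04 -0.01] lin_after [ 0.0044 -0.0135 -0.0019] lin_now [ 0.0044 -0.0135 -0.0019]
```

View pics/w1.png

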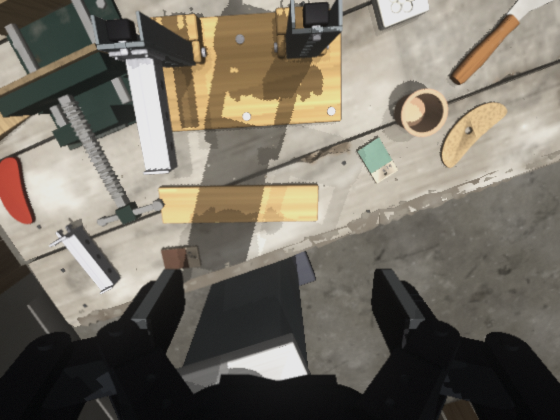

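The wrist view shows the twin's top at (120,30) with its arm down to (160,170), the bare upright's top at (315,12), the board spanning (160-318,185-222), and the loose arm at (85,260). I'll work from the depth cloud at these places.

Run:
```python
from h import *
v=dict(np.load('/tmp/w1.npz')); P=cloud(v)
def rect(m,name):
    q=P[m][:,:2]; r=cv2.minAreaRect((q*1000).astype(np.float32)); print(name,len(q),np.round(r[0],1),np.round(r[1],1),round(r[2],2),'z',np.nanpercentile(P[m][:,2],[2,50,98]).round(4))
yy,xx=np.mgrid[:420,:560]
def box(a,b,c,d): return (xx>=a)&(xx<b)&(yy>=c)&(yy<d)
Z=P[...,2]
rect(box(150,325,175,230)&(Z>.008)&(Z<.03),'board')
rect(box(270,360,0,70)&(Z>.195)&(Z<.26),'bare top')
rect(box(80,220,0,70)&(Z>.195)&(Z<.26),'twin top')
rect(box(110,190,50,180)&(Z>.165)&(Z<.195),'twin arm')
rect(box(50,125,220,300)&(Z>.015)&(Z<.06),'bracket')
for n,b in dict(bare=(270,360,0,70),twin=(80,220,0,70)).items():
    m=box(*b)&(Z>.1); print(n,np.histogram(Z[m],bins=np.arange(.1,.27,.01)))
# plane noise
print(np.nanstd(Z[box(200,300,190,215)]))
```

```text
board 5657 [ 437.1 -174.1] [248.7  60.5] 69.9 z [0.01   0.0121 0.0138]
bare top 1527 [ 609.2 -339.1] [40.5 30.2] 73.15 z [0.1978 0.2154 0.2176]
twin top 1913 [ 658.  -186.8] [41.5 31.3] 72.8 z [0.196 0.209 0.212]
twin arm 3702 [ 594.4 -170.4] [ 36.6 113.9] 74.55 z [0.1667 0.1759 0.1876]
bracket 1389 [444.6  94.2] [123.5  34.3] 5.53 z [0.0159 0.0258 0.0479]
bare (array([  47,   59,   55,   81,   53,   74,   96,  100,  127,  136,  194,
       1262,    0,    0,    0,    0]), array([0.1 , 0.11, 0.12, 0.13, 0.14, 0.15, 0.16, 0.17, 0.18, 0.19, 0.2 ,
       0.21, 0.22, 0.23, 0.24, 0.25, 0.26]))
twin (array([652,  83, 110,  84,  93, 139, 172, 501, 211, 480, 922, 666,   0,
         0,   0,   0]), array([0.1 , 0.11, 0.12, 0.13, 0.14, 0.15, 0.16, 0.17, 0.18, 0.19, 0.2 ,
       0.21, 0.22, 0.23, 0.24, 0.25, 0.26]))
0.0008518131460000415
```

Run:
```python
from h import *
go([.45,.093,.14],5.5)
```

```text
t 1.85 pos [ 0.4911 -0.2611  0.3282] F [ 0.2 -0.4 -0. ] op 0.0848 rot [-2.000e-02  3.000e-02 -2.652e+01] lin_after [-0.0069 -0.3564  0.1882] lin_now [-0.1652 -0.3158  0.1884]
```

>>> {"api": "jog_arm", "payload": {"steps": [{"delta_rot": [0, 0, 0], "linear": [-0.0207, -0.0395, 0], "grip": 0.085}, {"delta_rot": [0, 0, 0], "linear": [-0.0207, -0.0395, 0], "grip": 0.085}, {"delta_rot": [0, 0, 0], "linear": [-0.0207, -0.0395, 0], "grip": 0.085}, {"delta_rot": [0, 0, 0], "linear": [-0.0207, -0.0395, 0], "grip": 0.085}, {"delta_rot": [0, 0, 0], "linear": [-0.0207, -0.0395, 0], "grip": 0.085}, {"delta_rot": [0, 0, 0], "linear": [-0.0207, -0.0395, 0], "grip": 0.085}, {"delta_rot": [0, 0, 0], "linear": [-0.0205, -0.0394, 0.02], "grip": 0.085}, {"delta_rot": [0, 0, 0], "linear": [-0.0205, -0.0394, 0.02], "grip": 0.085}, {"delta_rot": [0, 0, -6.6], "linear": [0, 0, 0.035], "grip": 0.085}, {"delta_rot": [0, 0, -6.6], "linear": [0, 0, 0.035], "grip": 0.085}]}}

```text
t: 2.85
tool_pos: [0.4507, 0.0945, 0.2182]
tool_rot: [-3.135, 0.202, -0.003]
contact_force: [0.2, 0.8, 0.3]
opening: 0.085
grip_force: 0.0
```

>>> {"api": "jog_arm", "payload": {"steps": [{"delta_rot": [0, 0, -6.6], "linear": [0, 0, 0.039], "grip": 0.085}, {"delta_rot": [0, 0, -6.7], "linear": [0, 0, 0.039], "grip": 0.085}, {"delta_rot": [0, 0, 0], "linear": [0, 0, 0], "grip": 0.085}, {"delta_rot": [0, 0, 0], "linear": [0, 0, 0], "grip": 0.085}, {"delta_rot": [0, 0, 0], "linear": [0, 0, 0], "grip": 0.085}]}}

```text
t: 3.35
tool_pos: [0.4525, 0.0929, 0.1435]
tool_rot: [-3.138, -0.146, -0.007]
contact_force: [0.8, 0.5, 0.1]
opening: 0.0854
grip_force: 0.0
```

Run:
```python
from h import *
v=grab('wrist','w2.png'); np.savez('/tmp/w2',**v); P=cloud(v);Z=P[...,2]
m=(Z>.012)&(Z<.06)&(np.abs(P[...,0]-.4446)<.08)&(np.abs(P[...,1]-.094)<.035)
q=P[m]
r=cv2.minAreaRect((q[:,:2]*1000).astype(np.float32));print(len(q),r)
a=q[(q[:,2]>.02)&(q[:,2]<.0275)];r2=cv2.minAreaRect((a[:,:2]*1000).astype(np.float32));print('arm top',len(a),r2,np.median(a[:,2]))
b=q[q[:,2]>.038];print('plate',len(b),cv2.minAreaRect((b[:,:2]*1000).astype(np.float32)),np.percentile(b[:,2],[50,95]))
go([.4401,.0938,.02],5.5)
```

```text
3466 ((443.5189208984375, 96.1038818359375), (123.74440002441406, 33.06710433959961), 5.469062805175781)
arm top 2826 ((439.595703125, 94.95984649658203), (110.134033203125, 31.94981575012207), 5.741395473480225) 0.026114772204753084
plate 302 ((496.6236572265625, 101.30134582519531), (16.6551570892334, 33.143760681152344), 6.958305835723877) [0.04771963 0.04945231]
t 3.4 pos [0.4527 0.0929 0.1438] F [0.  0.4 0.7] op 0.0849 rot [ 0.01 -0.28 -0.16] lin_after [-0.0124 -0.0021  0.1238] lin_now [-0.013  -0.0021  0.1237]
```

View pics/w2.png

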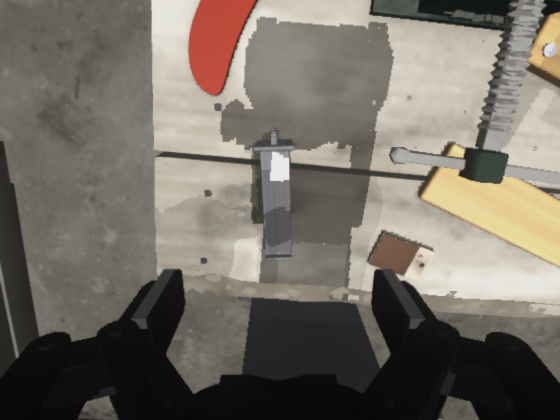

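>>> {"api": "jog_arm", "payload": {"steps": [{"delta_rot": [0, -0.28, -0.1], "linear": [-0.0066, -0.0017, 0.02], "grip": 0.06}, {"delta_rot": [0, 0, 0], "linear": [-0.0065, -0.0017, 0.025], "grip": 0.06}, {"delta_rot": [0, 0, 0], "linear": [0, 0, 0.03], "grip": 0.06}, {"delta_rot": [0, 0, 0], "linear": [0, 0, 0.025], "grip": 0.06}, {"delta_rot": [0, 0, 0], "linear": [0, 0, 0.02], "grip": 0.06}, {"delta_rot": [0, 0, 0], "linear": [0, 0, 0.01], "grip": 0.06}, {"delta_rot": [0, 0, 0], "linear": [0, 0, 0], "grip": 0.06}, {"delta_rot": [0, 0, 0], "linear": [0, 0, 0], "grip": 0.06}]}}

```text
t: 4.2
tool_pos: [0.4383, 0.0951, 0.0123]
tool_rot: [3.138, 0.151, -0.003]
contact_force: [0.6, -0.2, 0.4]
opening: 0.0603
grip_force: 0.0
```

Run:
```python
from h import *
go([.4393,.095,.002],5.5)
```

```text
t 4.2 pos [0.4383 0.0951 0.0123] F [ 0.6 -0.2  0.4] op 0.0603 rot [ 0.01  0.12 -0.01] lin_after [0.001  0.0002 0.0103] lin_now [0.001  0.0002 0.0103]
```

>>> {"api": "jog_arm", "payload": {"steps": [{"delta_rot": [0, 0, 0], "linear": [0.0005, 0, 0.005], "grip": 0.05}, {"delta_rot": [0, 0, 0], "linear": [0.0005, 0, 0.005], "grip": 0.04}, {"delta_rot": [0, 0, 0], "linear": [0, 0, 0], "grip": 0.02}, {"delta_rot": [0, 0, 0], "linear": [0, 0, 0], "grip": 0.02}, {"delta_rot": [0, 0, 0], "linear": [0, 0, 0], "grip": 0.02}, {"delta_rot": [0, 0, 0], "linear": [0, 0, 0], "grip": 0.02}, {"delta_rot": [0, 0, 0], "linear": [0, 0, 0], "grip": 0.02}, {"delta_rot": [0, 0, 0], "linear": [0, 0, 0], "grip": 0.02}], "newtons": 90}}

```text
t: 5.0
tool_pos: [0.4378, 0.0951, 0.0007]
tool_rot: [3.138, 0.151, -0.007]
contact_force: [0.1, 0.0, -0.3]
opening: 0.0203
grip_force: 0.0
```

Run:
```python
from h import *
v=grab('wrist','w3.png'); np.savez('/tmp/w3',**v); P=cloud(v);Z=P[...,2]
go([.4393,.095,.002],5.5)
```

```text
t 5.05 pos [0.4378 0.0951 0.0007] F [-0.2  0.1  0.2] op 0.0199 rot [0.   0.28 0.01] lin_after [ 0.0015  0.0003 -0.0013] lin_now [ 0.0015  0.0003 -0.0013]
```

View pics/w3.png

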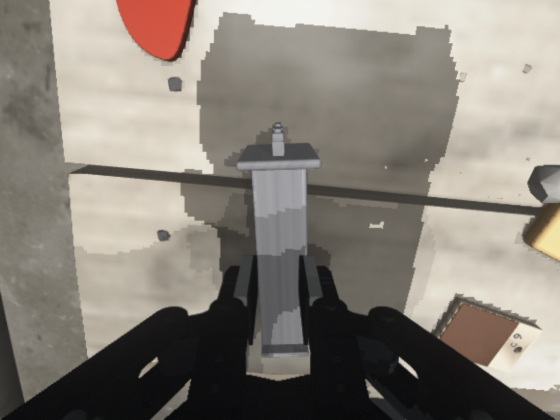

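The arm sits between the fingers (pads at columns 245 and 312), but they don't touch it yet, so I'll keep closing.

>>> {"api": "jog_arm", "payload": {"steps": [{"delta_rot": [0, 0, 0], "linear": [0, 0, 0], "grip": 0.0}, {"delta_rot": [0, 0, 0], "linear": [0, 0, 0], "grip": 0.0}, {"delta_rot": [0, 0, 0], "linear": [0, 0, 0], "grip": 0.0}, {"delta_rot": [0, 0, 0], "linear": [0, 0, 0], "grip": 0.0}], "newtons": 90}}

```text
t: 5.45
tool_pos: [0.4378, 0.0951, 0.0006]
tool_rot: [3.138, 0.151, -0.008]
contact_force: [-0.1, 0.1, -0.4]
opening: -0.0003
grip_force: 0.0
```

Run:
```python
from h import *
v=grab('wrist','w4.png'); np.savez('/tmp/w4',**v); P=cloud(v);Z=P[...,2]
for p in [(280,180),(280,230),(280,270),(280,300),(280,350),(262,300),(298,300),(250,290),(310,290)]: print(p,P[p[1],p[0]].round(4))
go([.4393,.095,.002],5.5); print(ctrl.get_obs()['q'])
```

```text
(280, 180) [0.4804 0.0985 0.0257]
(280, 230) [0.4552 0.096  0.0263]
(280, 270) [0.4485 0.0956 0.0538]
(280, 300) [0.4467 0.0955 0.0729]
(280, 350) [0.3859 0.0893 0.0311]
(262, 300) [0.4481 0.1022 0.0758]
(298, 300) [0.4507 0.0895 0.0778]
(250, 290) [0.443  0.1072 0.0622]
(310, 290) [0.4457 0.0832 0.0629]
t 5.5 pos [0.4377 0.0951 0.0006] F [-0.5  0.  -1. ] op -0.0001 rot [-0.    0.28  0.  ] lin_after [ 0.0016  0.0002 -0.0014] lin_now [ 0.0016  0.0002 -0.0014]
[ 4.76584035e-02 -1.63494709e-01  2.16949289e+00 -2.59691000e-04
  1.14052186e+00  1.52249628e+00]
```

View pics/w4.png

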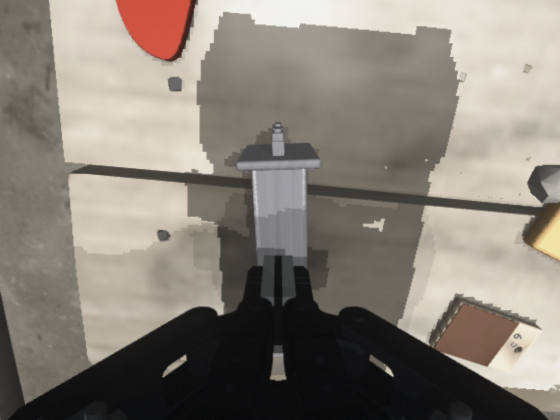

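Run:
```python
from h import *
o=ctrl.get_obs(); Rt=Ro.from_rotvec(o['tool_rot'])
for n in ('w2','w3','w4'):
    v=dict(np.load(f'/tmp/{n}.npz')); P=cloud(v)
    T=np.array(ctrl.camera_info('wrist')['T_tool_cam'])
    tp=v['p']-Rt.apply(T[:3,3])  # approx tcp
    Q=Rt.inv().apply((P-tp).reshape(-1,3)).reshape(P.shape)
    m=(Q[...,2]<-.01)&(P[...,2]>.03)&(np.abs(Q[...,0])<.03)&(np.abs(Q[...,1])<.07)
    q=Q[m]; print(n,tp.round(4),len(q),'tool z max',np.percentile(q[:,2],[95,99.5,100]).round(4))
    for z in np.arange(-.08,-.01,.01):
        s=q[(q[:,2]>z)&(q[:,2]<z+.01)]
        if len(s)>5: print(' z',z.round(2),len(s),'x',s[:,0].min().round(3),s[:,0].max().round(3),'y',s[:,1].min().round(3),s[:,1].max().round(3))
```

```text
w2 [0.4508 0.0926 0.1443] 40254 tool z max [-0.0641 -0.0502 -0.0464]
 z -0.08 2024 x -0.011 0.012 y -0.057 0.056
 z -0.07 1668 x -0.012 0.012 y -0.057 0.056
 z -0.06 1174 x -0.011 0.012 y -0.057 0.056
 z -0.05 185 x -0.01 0.011 y -0.049 0.048
w3 [0.4378 0.0951 0.0007] 42353 tool z max [-0.0641 -0.0422 -0.0345]
 z -0.08 1596 x -0.012 0.013 y -0.04 0.039
 z -0.07 944 x -0.012 0.011 y -0.024 0.023
 z -0.06 920 x -0.012 0.011 y -0.024 0.023
 z -0.05 685 x -0.012 0.011 y -0.024 0.023
 z -0.04 92 x -0.012 0.01 y -0.018 0.016
w4 [0.4377 0.0951 0.0006] 42983 tool z max [-0.0697 -0.044  -0.0383]
 z -0.08 1406 x -0.013 0.013 y -0.028 0.028
 z -0.07 780 x 0.005 0.011 y -0.014 0.013
 z -0.06 774 x 0.005 0.011 y -0.014 0.013
 z -0.05 583 x 0.005 0.011 y -0.014 0.013
 z -0.04 25 x 0.009 0.01 y -0.007 0.006
```

The depth cloud shows the real fingertips about 35 mm behind the reported TCP: at tool z ≈ −0.035 shut and −0.047 open. The fingers therefore closed above the arm. I'll open, go that much lower while watching the force, and grip again.

>>> {"api": "jog_arm", "payload": {"steps": [{"delta_rot": [0, 0, 0], "linear": [0, 0, -0.01], "grip": 0.06}, {"delta_rot": [0, 0, 0], "linear": [0.0015, 0, 0], "grip": 0.06}, {"delta_rot": [0, 0, 0], "linear": [0, 0, 0], "grip": 0.06}, {"delta_rot": [0, 0, 0], "linear": [0, 0, 0], "grip": 0.06}, {"delta_rot": [0, 0, 0], "linear": [0, 0, 0], "grip": 0.06}, {"delta_rot": [0, 0, 0], "linear": [0, 0, 0.015], "grip": 0.06}, {"delta_rot": [0, 0, 0], "linear": [0, 0, 0.012], "grip": 0.05}, {"delta_rot": [0, 0, 0], "linear": [0, 0, 0.01], "grip": 0.045}, {"delta_rot": [0, 0, 0], "linear": [0, 0, 0], "grip": 0.04}, {"delta_rot": [0, 0, 0], "linear": [0, 0, 0], "grip": 0.04}]}}

```text
t: 6.5
tool_pos: [0.4388, 0.0952, -0.0268]
tool_rot: [3.138, 0.151, -0.009]
contact_force: [0.6, 0.0, -0.2]
opening: 0.0399
grip_force: 0.0
```

>>> {"api": "jog_arm", "payload": {"steps": [{"delta_rot": [0, 0.2, 0], "linear": [0, 0, 0.002], "grip": 0.036}, {"delta_rot": [0, 0, 0], "linear": [0, 0, 0.002], "grip": 0.034}, {"delta_rot": [0, 0, 0], "linear": [0, 0, 0], "grip": 0.015}, {"delta_rot": [0, 0, 0], "linear": [0, 0, 0], "grip": 0.015}, {"delta_rot": [0, 0, 0], "linear": [0, 0, 0], "grip": 0.015}, {"delta_rot": [0, 0, 0], "linear": [0, 0, 0], "grip": 0.015}], "newtons": 90}}

```text
t: 7.1
tool_pos: [0.4396, 0.0952, -0.0299]
tool_rot: [3.138, 0.151, -0.001]
contact_force: [-0.6, -0.3, 3.7]
opening: 0.024
grip_force: 89.0
```

Run:
```python
from h import *
go([.504,-.306,.20],-17.7)
```

```text
t 7.1 pos [ 0.4396  0.0952 -0.0299] F [-0.6 -0.3  3.7] op 0.024 rot [1.000e-02 2.000e-02 2.321e+01] lin_after [ 0.1833  0.3626 -0.2299] lin_now [ 0.0255  0.4056 -0.2298]
```

>>> {"api": "jog_arm", "payload": {"steps": [{"delta_rot": [0, 0, 0], "linear": [0, 0, -0.005], "grip": 0.015}, {"delta_rot": [0, 0, 0], "linear": [0, 0, -0.02], "grip": 0.015}, {"delta_rot": [0, 0, 0], "linear": [0, 0, -0.035], "grip": 0.015}, {"delta_rot": [0, 0, 0], "linear": [0, 0, -0.04], "grip": 0.015}, {"delta_rot": [0, 0, 0], "linear": [0, 0, -0.04], "grip": 0.015}, {"delta_rot": [0, 0, 0], "linear": [0, 0, -0.04], "grip": 0.015}, {"delta_rot": [0, 0, 0], "linear": [0, 0, -0.03], "grip": 0.015}, {"delta_rot": [0, 0, 0], "linear": [0, 0, -0.02], "grip": 0.015}, {"delta_rot": [0, 0, 0], "linear": [0, 0, 0], "grip": 0.015}]}}

```text
t: 8.0
tool_pos: [0.441, 0.0954, 0.203]
tool_rot: [-3.138, -0.151, -0.007]
contact_force: [-0.3, -0.4, -1.4]
opening: 0.0241
grip_force: 88.4
```

Run:
```python
from h import *
go([.504,-.306,.20],-17.7)
```

```text
t 8.0 pos [0.441  0.0954 0.203 ] F [-0.3 -0.4 -1.4] op 0.0241 rot [-0.05 -0.27 23.21] lin_after [0.182  0.3633 0.003 ] lin_now [0.0241 0.4056 0.0031]
```

>>> {"api": "jog_arm", "payload": {"steps": [{"delta_rot": [0, 0, 0], "linear": [0, 0.03, 0], "grip": 0.015}, {"delta_rot": [0, 0, 0], "linear": [0.003, 0.042, 0], "grip": 0.015}, {"delta_rot": [0, 0, 0], "linear": [0.003, 0.045, 0], "grip": 0.015}, {"delta_rot": [0, 0, 0], "linear": [0.003, 0.045, 0], "grip": 0.015}, {"delta_rot": [0, 0, 0], "linear": [0.003, 0.045, 0], "grip": 0.015}, {"delta_rot": [0, 0, 0], "linear": [0.003, 0.045, 0], "grip": 0.015}, {"delta_rot": [0, 0, 0], "linear": [0.003, 0.045, 0], "grip": 0.015}, {"delta_rot": [0, 0, 0], "linear": [0.003, 0.045, 0], "grip": 0.015}, {"delta_rot": [0, 0, 0], "linear": [0.003, 0.04, 0], "grip": 0.015}, {"delta_rot": [0, 0, 0], "linear": [0, 0.024, 0], "grip": 0.015}]}}

```text
t: 9.0
tool_pos: [0.5011, -0.3085, 0.1963]
tool_rot: [-3.136, -0.147, 0.007]
contact_force: [1.0, 0.6, -2.0]
opening: 0.0242
grip_force: 88.7
```

>>> {"api": "jog_arm", "payload": {"steps": [{"delta_rot": [0, 0, 6], "linear": [0, 0, 0.01], "grip": 0.015}, {"delta_rot": [0, 0, 8], "linear": [0, 0, 0.02], "grip": 0.015}, {"delta_rot": [0, 0, 6], "linear": [0, 0, 0.02], "grip": 0.015}, {"delta_rot": [0, -0.2, 3.2], "linear": [0, 0, 0.02], "grip": 0.015}, {"delta_rot": [0, 0, 0], "linear": [0, 0, 0], "grip": 0.015}, {"delta_rot": [0, 0, 0], "linear": [0, 0, 0], "grip": 0.015}, {"delta_rot": [0, 0, 0], "linear": [0, 0, 0], "grip": 0.015}]}}

```text
t: 9.7
tool_pos: [0.5025, -0.3068, 0.1302]
tool_rot: [3.104, -0.482, -0.006]
contact_force: [-0.6, -0.6, -1.6]
opening: 0.024
grip_force: 88.7
```

Run:
```python
from h import *
go([.504,-.306,.1315],-17.7)
v=grab('wrist','w5.png'); o=ctrl.get_obs(); v['tp']=o['tool_pos'];v['tr']=o['tool_rot']; np.savez('/tmp/w5',**v)
```

```text
t 9.7 pos [ 0.5025 -0.3068  0.1302] F [-0.6 -0.6 -1.6] op 0.024 rot [0.06 0.22 0.06] lin_after [ 0.0012 -0.0012 -0.0013] lin_now [ 0.0012 -0.0012 -0.0013]
```

View pics/w5.png

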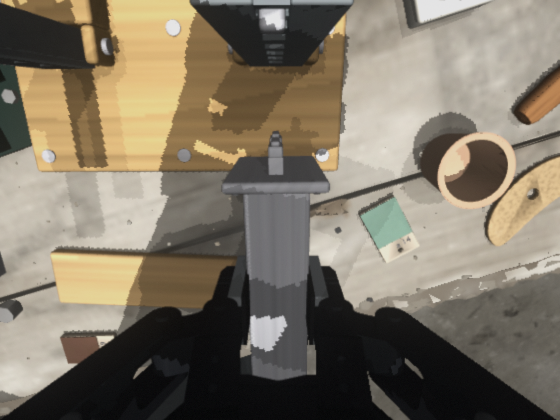

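The view shows the hooks at (275,140), the plate at rows 157-190, and the upright's front face spanning columns 192-350 near row 5. The catch nose is at (272,18) and the slots are at about (272,45).

```bash
cat > fit.py <<'E'
from h import *
def fit(v):
    P=cloud(v); R=Ro.from_rotvec(v['tr']); B=lambda X:(R.inv().apply((X-v['tp']).reshape(-1,3))).reshape(X.shape)*[1e3,-1e3,-1e3] # bracket-like axes (mm): x fwd,y left,z up
    Q=B(P); h,w=Q.shape[:2]; yy,xx=np.mgrid[:h,:w]
    # bracket plate top and hooks
    pl=(yy>150)&(yy<200)&(xx>215)&(xx<335)&(Q[...,2]>30+36)&(Q[...,2]<30+60)&(Q[...,0]<70)
    q=Q[pl]; print('plate n',len(q),'x',np.percentile(q[:,0],[2,50,98]).round(1),'y',np.percentile(q[:,1],[.5,99.5]).round(1),'z',np.percentile(q[:,2],[50,90,98]).round(1))
    lo=np.percentile(q[:,1],[.5,99.5])
    hk=(yy<170)&(yy>100)&(xx>260)&(xx<292)&(Q[...,2]>30+10)&(Q[...,0]>54)&(Q[...,0]<80)
    s=Q[hk]; print('hook n',len(s),'xmax',np.percentile(s[:,0],[50,98]).round(1),'y',np.percentile(s[:,1],[2,50,98]).round(1),'z',np.percentile(s[:,2],[50,98]).round(1))
    at=(yy>195)&(yy<250)&(xx>245)&(xx<308)&(Q[...,2]<40)&(Q[...,2]>-20); a=Q[at]; A=np.linalg.lstsq(np.c_[a[:,:2],np.ones(len(a))],a[:,2],rcond=None)[0]; print('armtop slope deg',np.degrees(A[:2]).round(2),'z at grip',A[2].round(1),'y mid',(np.percentile(a[:,1],[1,99])).round(1))
    return P,Q,yy,xx,B
E
python3 - <<'E'
from fit import *
v=dict(np.load('/tmp/w5.npz')); P,Q,yy,xx,B=fit(v)
f=(yy<70)&(xx>185)&(xx<355)&(P[...,2]>.10)&(P[...,2]<.23)
q=Q[f]; print(len(q))
for a,b in [(0,10),(10,20),(20,30),(30,40),(40,60)]:
    s=Q[a:b,190:352].reshape(-1,3); w=P[a:b,190:352].reshape(-1,3); k=w[:,2]>.1; s=s[k]
    if len(s): print(a,len(s),'x',np.percentile(s[:,0],[5,50,95]).round(1),'y',np.percentile(s[:,1],[1,99]).round(1),'wz',np.percentile(w[k][:,2],[2,50,98]).round(4))
for r in (2,6,10,20,30): print(r,[tuple(Q[r,c].round(1)) for c in (200,230,272,310,340)])
E
```

```text
plate n 2428 x [51.  54.4 61.7] y [-15.6  17.3] z [76.7 78.2 78.7]
hook n 652 xmax [60.4 65.9] y [-4.8  1.   6.2] z [66.7 68.6]Traceback (most recent call last):
  File "<stdin>", line 2, in <module>
  File "fit.py", line 11, in fit
    at=(yy>195)&(yy<250)&(xx>245)&(xx<308)&(Q[...,2]<40)&(Q[...,2]>-20); a=Q[at]; A=np.linalg.lstsq(np.c_[a[:,:2],np.ones(len(a))],a[:,2],rcond=None)[0]; print('armtop slope deg',np.degrees(A[:2]).round(2),'z at grip',A[2].round(1),'y mid',(np.percentile(a[:,1],[1,99])).round(1))
                                                                                                                                                                                                                                                 ~~~~~~~~~~~~~^^^^^^^^^^^^^^^
    return _quantile_unchecked(
        a, q, axis, out, overwrite_input, method, keepdims, weights)
    return _ureduce(a,
                    func=_quantile_ureduce_func,
    ...<5 lines>...
                    overwrite_input=overwrite_input,
                    method=method)
    r = func(a, **kwargs)
    result = _quantile(arr,
                       quantiles=q,
    ...<2 lines>...
                       out=out,
                       weights=wgt)
    slices_having_nans = np.isnan(arr[-1, ...])
                                  ~~~^^^^^^^^^
IndexError: index -1 is out of bounds for axis 0 with size 0
```

```bash
sed -i 's/<40)&(Q\[...,2\]>-20)/<65)\&(Q[...,2]>45)/' fit.py
python3 - <<'E'
from fit import *
v=dict(np.load('/tmp/w5.npz')); P,Q,yy,xx,B=fit(v)
for a,b in [(0,5),(5,10),(10,20),(20,30),(30,40),(40,60)]:
    s=Q[a:b,190:352].reshape(-1,3); w=P[a:b,190:352].reshape(-1,3); k=w[:,2]>.1; s=s[k]
    if len(s): print(a,len(s),'x',np.percentile(s[:,0],[5,50,95]).round(1),'y',np.percentile(s[:,1],[1,99]).round(1),'wz',np.percentile(w[k][:,2],[2,50,98]).round(4))
for r in (2,6,10,20,30): print(r,[tuple(float(x) for x in Q[r,c].round(1)) for c in (200,230,245,300,310,340)])
k=(yy<60)&(xx>195)&(xx<348)&(P[...,2]>.12)&(np.abs(xx-272)>22); s=Q[k]
from numpy.linalg import lstsq
for i in range(4):
    A=lstsq(np.c_[s[:,1:],np.ones(len(s))],s[:,0],rcond=None)[0]; e=s[:,0]-np.c_[s[:,1:],np.ones(len(s))]@A; s=s[np.abs(e)<2.5*e.std()]
print('face x=',A[2].round(2),'yaw',np.degrees(A[0]).round(2),'tilt',np.degrees(A[1]).round(2),e.std().round(2),len(s),'y',np.percentile(s[:,1],[.5,99.5]).round(1),'z',s[:,2].max().round(1))
cv2.imwrite('pics/w5c.png',cv2.resize(v['im'][0:170,180:365],(740,680)[:1]+(600,),interpolation=cv2.INTER_CUBIC)[...,::-1])
E
```

```text
plate n 2428 x [51.  54.4 61.7] y [-15.6  17.3] z [76.7 78.2 78.7]
hook n 652 xmax [60.4 65.9] y [-4.8  1.   6.2] z [66.7 68.6]
armtop slope deg [0.11 0.19] z at grip 55.3 y mid [-11.4  12.5]
0 806 x [101.2 101.8 102.3] y [-17.4  21. ] wz [0.215  0.2164 0.2177]
5 777 x [101.  101.2 101.5] y [-17.6  20.8] wz [0.2108 0.2141 0.2167]
10 1432 x [ 99.4 101.1 101.5] y [-17.5  20.8] wz [0.1995 0.2075 0.2127]
20 1259 x [ 97.2 101.3 101.6] y [-17.6  20.8] wz [0.1841 0.194  0.2125]
30 1070 x [ 96.4 101.4 102.8] y [-17.5  20.6] wz [0.1618 0.1744 0.211 ]
40 1479 x [101.2 101.3 102.2] y [-17.5  20.9] wz [0.1026 0.1388 0.1625]
2 [(101.8, 18.9, 86.0), (101.9, 11.7, 85.4), (101.7, 7.9, 86.2), (102.0, -5.4, 85.0), (101.8, -7.8, 85.9), (101.8, -15.0, 86.0)]
6 [(101.2, 19.2, 84.9), (101.4, 11.9, 83.8), (101.6, 8.3, 82.9), (101.2, -5.4, 84.6), (101.4, -8.0, 83.7), (101.4, -15.4, 83.8)]
10 [(101.6, 20.4, 79.2), (101.3, 12.4, 80.2), (101.4, 8.6, 79.6), (101.0, -5.6, 81.6), (101.6, -8.4, 78.9), (101.3, -16.1, 80.1)]
20 [(136.8, 60.4, -110.6), (101.2, 14.0, 68.7), (101.5, 9.7, 67.4), (101.1, -6.4, 69.2), (101.5, -9.5, 67.5), (136.7, -48.4, -110.7)]
30 [(129.9, 61.1, -111.7), (101.4, 16.2, 52.7), (101.2, 11.0, 53.4), (101.4, -7.5, 52.3), (101.3, -10.8, 52.9), (129.6, -48.7, -110.4)]
face x= 101.41 yaw -0.07 tilt -0.09 0.16 3684 y [-17.9  21.1] z 87.7
```

View pics/w5c.png

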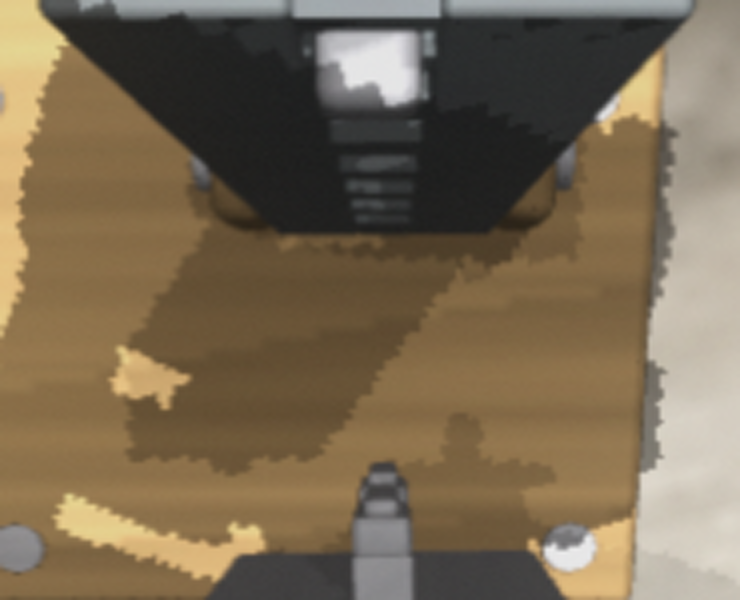

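The crop shows the catch nose and the slot column centred at x≈372 and the hook at x≈383. The slots' top and bottom edges are at crop rows about 120/142 and 155/172. I'll cast these onto the face plane to get the true height.

Run:
```python
from fit import *
v=dict(np.load('/tmp/w5.npz')); R=Ro.from_rotvec(v['tr']); B=lambda X:R.inv().apply(X)*[1e3,-1e3,-1e3]
p=B(v['p']-v['tp'])
g=cv2.cvtColor(v['im'],cv2.COLOR_RGB2GRAY).astype(float)
print('col profile 263-281 rows 0-62',g[0:62,266:279].mean(1).round(0).astype(int).tolist())
print('left',g[0:62,240:255].mean(1).round(0).astype(int).tolist())
for r in (35,36,37,38,39): print(g[r,255:292].astype(int).tolist())
def onface(px,x=101.4):
    r=B(rays(v,px)); return p+r*((x-p[0])/r[:,0])[:,None]
rows=np.array([3,4,5,6,8]+list(range(28,62)))
for r,q in zip(rows,onface(np.c_[np.full(len(rows),272.),rows])): print(r,(q[2]-30).round(1),end='; ')
```

```text
col profile 263-281 rows 0-62 [167, 167, 168, 166, 149, 64, 44, 51, 96, 165, 194, 201, 208, 214, 221, 225, 228, 228, 228, 228, 228, 227, 226, 216, 190, 167, 153, 137, 123, 106, 78, 57, 48, 47, 53, 55, 55, 55, 55, 53, 40, 32, 32, 39, 59, 69, 70, 64, 50, 34, 39, 54, 65, 62, 51, 36, 46, 61, 57, 44, 41, 49]
left [163, 159, 145, 127, 101, 56, 43, 44, 45, 45, 45, 45, 45, 44, 41, 39, 37, 36, 36, 34, 34, 33, 33, 33, 32, 33, 33, 33, 33, 32, 32, 32, 32, 32, 32, 32, 32, 31, 32, 32, 32, 31, 32, 32, 32, 31, 31, 31, 32, 32, 32, 32, 32, 32, 32, 33, 34, 37, 38, 39, 40, 38]
[32, 31, 32, 32, 31, 32, 33, 44, 54, 57, 57, 56, 56, 56, 54, 55, 55, 55, 55, 55, 55, 55, 56, 55, 55, 56, 56, 71, 73, 60, 42, 33, 32, 31, 32, 31, 31]
[31, 31, 31, 31, 30, 31, 32, 41, 50, 54, 56, 56, 54, 55, 55, 54, 55, 55, 55, 54, 55, 55, 55, 55, 54, 55, 56, 58, 57, 56, 41, 34, 32, 31, 31, 32, 31]
[31, 30, 31, 32, 31, 32, 32, 41, 51, 55, 56, 55, 55, 55, 55, 55, 55, 57, 56, 55, 54, 55, 55, 55, 55, 55, 55, 54, 55, 53, 41, 32, 32, 33, 31, 31, 32]
[31, 31, 32, 32, 30, 31, 32, 40, 51, 54, 55, 54, 54, 56, 54, 55, 56, 54, 55, 55, 55, 55, 55, 55, 55, 55, 54, 55, 54, 54, 42, 34, 33, 32, 32, 31, 33]
[32, 31, 32, 31, 31, 32, 32, 39, 49, 53, 54, 54, 53, 54, 53, 53, 51, 53, 53, 53, 52, 53, 53, 52, 52, 53, 51, 52, 53, 50, 40, 33, 32, 32, 32, 31, 33]
3 56.5; 4 55.5; 5 54.6; 6 53.7; 8 51.7; 28 25.7; 29 24.0; 30 22.2; 31 20.4; 32 18.5; 33 16.6; 34 14.6; 35 12.6; 36 10.5; 37 8.3; 38 6.0; 39 3.7; 40 1.2; 41 -1.3; 42 -3.9; 43 -6.6; 44 -9.4; 45 -12.3; 46 -15.4; 47 -18.5; 48 -21.8; 49 -25.3; 50 -28.8; 51 -32.6; 52 -36.5; 53 -40.6; 54 -44.8; 55 -49.3; 56 -54.0; 57 -59.0; 58 -64.2; 59 -69.7; 60 -75.4; 61 -81.6;
```

Run:
```python
from fit import *
v=dict(np.load('/tmp/w5.npz')); R=Ro.from_rotvec(v['tr']); B=lambda X:R.inv().apply(X)*[1e3,-1e3,-1e3]
p=B(v['p']-v['tp']); print('cam',p.round(2))
def onx(px,x):
    r=B(rays(v,px)); return p+r*((x-p[0])/r[:,0])[:,None]
def onz(px,z):
    r=B(rays(v,px)); return p+r*((z-p[2])/r[:,2])[:,None]
g=cv2.cvtColor(v['im'],cv2.COLOR_RGB2GRAY).astype(float)
print('slot',onx([(261.9,37),(285,37),(264.5,46.5),(284,46.5)],101.4).round(2).tolist())
print('row2',g[2,184:198].astype(int).tolist(),g[2,345:360].astype(int).tolist())
print('hook rows'); 
for r in (128,134,140,145,150,155): print(r,g[r,262:292].astype(int).tolist())
print('face edges',onz([(190.3,2),(352.5,2)],86).round(2).tolist())
print('hook146',onz([(268,145),(283,145)],30+38).round(2).tolist(),'plate',onz([(238,157),(313,157),(222,190),(330,190)],78.5).round(2).tolist())
```

```text
cam [7.9900e+01 7.0000e-02 1.7674e+02]
slot [[101.4, 6.04, 38.3], [101.4, -2.72, 38.25], [101.4, 6.01, 13.09], [101.4, -2.8, 13.04]]
row2 [206, 205, 205, 205, 201, 156, 94, 77, 80, 80, 82, 82, 81, 80] [147, 146, 148, 147, 148, 148, 138, 120, 113, 128, 136, 138, 137, 139, 138]
hook rows
128 [117, 119, 118, 118, 118, 118, 118, 118, 118, 119, 119, 120, 120, 119, 119, 119, 120, 120, 120, 119, 120, 120, 120, 120, 119, 120, 120, 119, 109, 103]
134 [118, 118, 119, 118, 119, 119, 119, 118, 113, 110, 99, 114, 114, 114, 115, 114, 107, 89, 93, 99, 100, 100, 101, 103, 102, 102, 101, 101, 101, 102]
140 [129, 129, 129, 129, 129, 129, 125, 103, 108, 83, 69, 69, 70, 72, 71, 71, 69, 84, 104, 97, 105, 108, 110, 109, 109, 110, 109, 109, 110, 110]
145 [114, 114, 115, 113, 114, 111, 85, 66, 65, 89, 109, 117, 120, 121, 119, 118, 106, 80, 70, 65, 74, 91, 96, 96, 96, 96, 96, 96, 97, 97]
150 [107, 107, 104, 103, 101, 88, 107, 126, 139, 141, 141, 139, 140, 141, 141, 141, 142, 143, 141, 126, 97, 90, 90, 90, 90, 89, 90, 90, 91, 91]
155 [86, 87, 84, 84, 84, 85, 99, 115, 128, 132, 132, 132, 133, 132, 132, 133, 133, 131, 130, 121, 100, 87, 86, 85, 86, 85, 85, 85, 86, 87]
face edges [[101.82, 21.23, 86.0], [101.78, -18.06, 86.0]]
hook146 [[64.74, 3.24, 68.0], [64.74, -1.66, 68.0]] plate [[62.66, 11.93, 78.5], [62.64, -10.46, 78.5], [52.44, 17.25, 78.5], [52.42, -16.04, 78.5]]
```

>>> {"api": "jog_arm", "payload": {"steps": [{"delta_rot": [0, 0, 0], "linear": [0.008, -0.0004, -0.0005], "grip": 0.015}, {"delta_rot": [0, 0, 0], "linear": [0.01, -0.0005, -0.0006], "grip": 0.015}, {"delta_rot": [0, 0, 0], "linear": [0.008, 0, 0], "grip": 0.015}, {"delta_rot": [0, 0, 0], "linear": [0.004, 0, 0], "grip": 0.015}, {"delta_rot": [0, 0, 0], "linear": [0, 0, 0], "grip": 0.015}, {"delta_rot": [0, 0, 0], "linear": [0, 0, 0], "grip": 0.015}]}}

```text
t: 10.35
tool_pos: [0.531, -0.3147, 0.1303]
tool_rot: [-3.104, 0.483, 0.008]
contact_force: [0.6, 0.7, -1.3]
opening: 0.0244
grip_force: 88.7
```

Run:
```python
from fit import *
go([.504,-.306,.1315],-17.7)
v=grab('wrist','w6.png'); o=ctrl.get_obs(); v['tp']=o['tool_pos'];v['tr']=o['tool_rot']; np.savez('/tmp/w6',**v)
P,Q,yy,xx,B=fit(v)
k=(yy<75)&(xx>150)&(xx<400)&(P[...,2]>.12)&(Q[...,0]>72+0)&(Q[...,0]<76); s=Q[k]
print('face',np.median(s[:,0]).round(2),np.percentile(s[:,1],[.5,99.5]).round(1),np.percentile(s[:,2],[50,98]).round(1),len(s))
g=cv2.cvtColor(v['im'],cv2.COLOR_RGB2GRAY).astype(float)
print('tp delta',(Ro.from_rotvec(v['tr']).inv().apply(v['tp']-np.load('/tmp/w5.npz')['tp'])*1000).round(2))
```

```text
t 10.35 pos [ 0.531  -0.3147  0.1303] F [ 0.6  0.7 -1.3] op 0.0244 rot [0.03 0.31 0.02] lin_after [-0.0284 -0.0001 -0.0012] lin_now [-0.0284 -0.0001 -0.0011]
plate n 2464 x [51.4 54.8 62.1] y [-15.6  17.3] z [77.2 78.7 79.3]
hook n 1761 xmax [71.8 78.8] y [-4.2  0.6  5.5] z [82.  87.5]
armtop slope deg [0.2  0.05] z at grip 55.8 y mid [-11.5  12.4]
  return _methods._mean(a, axis=axis, dtype=dtype,
  ret = ret.dtype.type(ret / rcount)
Traceback (most recent call last):
IndexError: index -1 is out of bounds for axis 0 with size 0
```

Run:
```python
from fit import *
v=dict(np.load('/tmp/w6.npz')); P=cloud(v); R=Ro.from_rotvec(v['tr']); Q=R.inv().apply((P-v['tp']).reshape(-1,3)).reshape(P.shape)*[1e3,-1e3,-1e3]
yy,xx=np.mgrid[:420,:560]
k=(yy<130)&(xx>150)&(xx<400)&(P[...,2]>.14)&(Q[...,0]>69)&(Q[...,0]<73.5); s=Q[k]; print('face',np.median(s[:,0]).round(2),np.percentile(s[:,1],[.5,99.5]).round(1),len(s))
k=(yy<130)&(xx>150)&(xx<400)&(np.abs(Q[...,0]-74)<1.2)&(Q[...,2]>80); s=Q[k]; print('top',np.percentile(s[:,2],[10,50,90]).round(2),np.percentile(s[:,1],[.5,99.5]).round(1),len(s))
k=(yy>150)&(yy<200)&(xx>235)&(xx<320)&(Q[...,0]>51.8)&(Q[...,0]<54.2)&(Q[...,2]>70); s=Q[k]; print('plate top',np.percentile(s[:,2],[10,50,90]).round(2),len(s))
print(ctrl.get_obs()['tool_pos'])
```

```text
face 72.71 [-19.   20.4] 892
top [85.69 86.54 87.38] [-19.   20.4] 1336
plate top [77.62 78.31 79.1 ] 623
[ 0.53085802 -0.3147155   0.13029537]
```

>>> {"api": "jog_arm", "payload": {"steps": [{"delta_rot": [0, 0.3, 0], "linear": [0, 0, -0.0013], "grip": 0.015}, {"delta_rot": [0, 0, 0], "linear": [0, 0, 0], "grip": 0.015}, {"delta_rot": [0, 0, 0], "linear": [0, 0, 0], "grip": 0.015}]}}

```text
t: 10.7
tool_pos: [0.5309, -0.3148, 0.132]
tool_rot: [3.103, -0.483, 0.001]
contact_force: [-0.1, 0.7, -1.1]
opening: 0.024
grip_force: 88.7
```

>>> {"api": "jog_arm", "payload": {"steps": [{"delta_rot": [0, 0, 0], "linear": [0.003, 0, 0.0005], "grip": 0.015}, {"delta_rot": [0, 0, 0], "linear": [0.003, 0, 0], "grip": 0.015}, {"delta_rot": [0, 0, 0], "linear": [0.002, 0, 0], "grip": 0.015}, {"delta_rot": [0, 0, 0], "linear": [0, 0, 0], "grip": 0.015}]}}

```text
t: 11.1
tool_pos: [0.539, -0.3174, 0.1313]
tool_rot: [3.104, -0.483, 0.001]
contact_force: [-0.6, -0.5, -1.5]
opening: 0.0239
grip_force: 88.7
```

>>> {"api": "jog_arm", "payload": {"steps": [{"delta_rot": [0, 0, 0], "linear": [0.002, 0, 0], "grip": 0.015}, {"delta_rot": [0, 0, 0], "linear": [0.002, 0, 0], "grip": 0.015}, {"delta_rot": [0, 0, 0], "linear": [0, 0, 0], "grip": 0.015}]}}

```text
t: 11.4
tool_pos: [0.5425, -0.3185, 0.1312]
tool_rot: [3.104, -0.483, -0.0]
contact_force: [-0.6, -0.7, -2.1]
opening: 0.0238
grip_force: 88.7
```

>>> {"api": "jog_arm", "payload": {"steps": [{"delta_rot": [0, 0, 0], "linear": [0.0015, 0, 0], "grip": 0.015}, {"delta_rot": [0, 0, 0], "linear": [0.0015, 0, 0], "grip": 0.015}, {"delta_rot": [0, 0, 0], "linear": [0, 0, 0], "grip": 0.015}]}}

```text
t: 11.7
tool_pos: [0.5446, -0.3191, 0.131]
tool_rot: [3.104, -0.483, -0.003]
contact_force: [-4.9, 2.7, -1.1]
opening: 0.024
grip_force: 88.8
```

Catch contact force is about 5.6 N, as expected, so I'll keep pressing in.

>>> {"api": "jog_arm", "payload": {"steps": [{"delta_rot": [0, 0, 0], "linear": [0.0015, 0, 0], "grip": 0.015}, {"delta_rot": [0, 0, 0], "linear": [0.001, 0, 0], "grip": 0.015}, {"delta_rot": [0, 0, 0], "linear": [0, 0, 0], "grip": 0.015}]}}

```text
t: 12.0
tool_pos: [0.5466, -0.3198, 0.131]
tool_rot: [-3.104, 0.483, 0.004]
contact_force: [-6.4, 1.2, 0.5]
opening: 0.0241
grip_force: 88.9
```

>>> {"api": "jog_arm", "payload": {"steps": [{"delta_rot": [0, 0, 0], "linear": [0.001, 0, 0], "grip": 0.015}, {"delta_rot": [0, 0, 0], "linear": [0.0005, 0, 0], "grip": 0.015}, {"delta_rot": [0, 0, 0], "linear": [0, 0, 0], "grip": 0.015}]}}

```text
t: 12.3
tool_pos: [0.547, -0.3198, 0.131]
tool_rot: [-3.103, 0.483, 0.009]
contact_force: [-10.2, 3.2, 1.7]
opening: 0.0243
grip_force: 89.2
```

>>> {"api": "jog_arm", "payload": {"steps": [{"delta_rot": [0, 0, 0], "linear": [0, 0, 0.001], "grip": 0.015}, {"delta_rot": [0, 0, 0], "linear": [0, 0, 0.001], "grip": 0.015}, {"delta_rot": [0, 0, 0], "linear": [0, 0, 0.001], "grip": 0.015}, {"delta_rot": [0, 0, 0], "linear": [0, 0, 0], "grip": 0.015}]}}

```text
t: 12.7
tool_pos: [0.5469, -0.32, 0.1293]
tool_rot: [-3.104, 0.483, 0.008]
contact_force: [-13.5, 5.5, 6.8]
opening: 0.0247
grip_force: 89.9
```

>>> {"api": "jog_arm", "payload": {"steps": [{"delta_rot": [0, 0, 0], "linear": [-0.0005, 0, 0.0005], "grip": 0.015}, {"delta_rot": [0, 0, 0], "linear": [0, 0, 0.001], "grip": 0.015}, {"delta_rot": [0, 0, 0], "linear": [0, 0, 0], "grip": 0.015}]}}

```text
t: 13.0
tool_pos: [0.5469, -0.3201, 0.1278]
tool_rot: [3.104, -0.483, -0.006]
contact_force: [-11.8, 5.4, 6.0]
opening: 0.0247
grip_force: 89.8
```

Sliding steadily: it followed the full 1.5 mm at constant friction. I'll continue.

>>> {"api": "jog_arm", "payload": {"steps": [{"delta_rot": [0, 0, 0], "linear": [0, 0, 0.0008], "grip": 0.015}, {"delta_rot": [0, 0, 0], "linear": [0, 0, 0.0007], "grip": 0.015}, {"delta_rot": [0, 0, 0], "linear": [0, 0, 0], "grip": 0.015}]}}

```text
t: 13.3
tool_pos: [0.547, -0.3201, 0.126]
tool_rot: [3.104, -0.484, -0.006]
contact_force: [-9.7, 3.9, 4.1]
opening: 0.0241
grip_force: 89.5
```

>>> {"api": "jog_arm", "payload": {"steps": [{"delta_rot": [0, 0, 0], "linear": [0, 0, 0.0006], "grip": 0.015}, {"delta_rot": [0, 0, 0], "linear": [0, 0, 0.0006], "grip": 0.015}, {"delta_rot": [0, 0, 0], "linear": [0, 0, 0], "grip": 0.015}]}}

```text
t: 13.6
tool_pos: [0.547, -0.3201, 0.1253]
tool_rot: [3.104, -0.484, -0.006]
contact_force: [-10.9, 3.7, 6.4]
opening: 0.0243
grip_force: 89.8
```

>>> {"api": "jog_arm", "payload": {"steps": [{"delta_rot": [0, 0, 0], "linear": [0, 0, 0.0005], "grip": 0.015}, {"delta_rot": [0, 0, 0], "linear": [0, 0, 0.0005], "grip": 0.015}, {"delta_rot": [0, 0, 0], "linear": [0, 0, 0], "grip": 0.015}]}}

```text
t: 13.9
tool_pos: [0.547, -0.3201, 0.1251]
tool_rot: [3.104, -0.484, -0.006]
contact_force: [-12.3, 5.6, 9.1]
opening: 0.0243
grip_force: 90.2
```

Run:
```python
from fit import *
v=grab('wrist','w7.png'); o=ctrl.get_obs(); v['tp']=o['tool_pos'];v['tr']=o['tool_rot']; np.savez('/tmp/w7',**v); print(o['contact_force'].round(1),o['tool_pos'].round(4),o['wrist_torque'].round(2))
P=cloud(v); R=Ro.from_rotvec(v['tr']); Q=R.inv().apply((P-v['tp']).reshape(-1,3)).reshape(P.shape)*[1e3,-1e3,-1e3]
for c in (250,272,300): print(c,[(r,*[float(a) for a in Q[r,c].round(1)]) for r in range(100,195,4)])
cv2.imwrite('pics/w7c.png',cv2.resize(v['im'][60:210,180:380],(800,600),interpolation=cv2.INTER_CUBIC)[...,::-1])
```

```text
[-11.7   4.7   8.3] [ 0.547  -0.3201  0.1251] [ 0.65  1.64 -0.12]
250 [(100, 77.9, 18.1, -50.8), (104, 75.4, 18.1, -49.3), (108, 77.0, 7.7, 81.3), (112, 76.3, 7.0, 89.9), (116, 75.3, 7.0, 90.2), (120, 74.3, 7.0, 90.2), (124, 73.3, 7.1, 90.1), (128, 72.4, 7.0, 91.2), (132, 71.4, 7.1, 90.7), (136, 70.5, 7.0, 92.4), (140, 69.4, 7.1, 91.5), (144, 68.4, 7.1, 91.1), (148, 67.2, 7.2, 90.6), (152, 66.3, 7.2, 91.4), (156, 65.2, 7.3, 90.7), (160, 64.0, 7.3, 90.0), (164, 63.2, 7.2, 91.8), (168, 61.9, 7.4, 90.3), (172, 58.7, 8.2, 80.9), (176, 58.8, 7.8, 86.5), (180, 59.0, 7.3, 92.1), (184, 58.1, 7.3, 92.7), (188, 56.7, 7.4, 91.6), (192, 55.6, 7.4, 91.6)]
272 [(100, 77.4, 4.5, -106.0), (104, 74.2, 4.6, -106.0), (108, 77.0, 1.5, 81.6), (112, 76.3, 1.4, 89.9), (116, 75.4, 1.4, 91.3), (120, 74.3, 1.4, 90.1), (124, 73.4, 1.4, 91.2), (128, 72.3, 1.4, 90.0), (132, 71.4, 1.4, 91.3), (136, 70.4, 1.4, 90.8), (140, 69.4, 1.4, 91.6), (144, 68.3, 1.5, 90.6), (148, 67.3, 1.5, 91.0), (152, 66.2, 1.5, 90.7), (156, 65.3, 1.5, 91.5), (160, 64.1, 1.5, 90.9), (164, 62.9, 1.5, 90.3), (168, 61.9, 1.5, 90.7), (172, 60.2, 1.5, 87.9), (176, nan, nan, nan), (180, 59.0, 1.5, 92.0), (184, 57.8, 1.5, 91.5), (188, 57.0, 1.5, 92.6), (192, 55.7, 1.5, 92.1)]
300 [(100, 77.7, -15.9, -68.3), (104, 75.0, -15.9, -67.7), (108, 77.0, -6.3, 81.2), (112, 76.3, -5.7, 90.8), (116, 75.4, -5.6, 91.8), (120, 74.4, -5.7, 91.2), (124, 73.3, -5.7, 90.4), (128, 72.4, -5.7, 91.5), (132, 71.3, -5.8, 90.5), (136, 70.4, -5.8, 91.2), (140, 69.3, -5.8, 90.5), (144, 68.4, -5.8, 91.2), (148, 67.1, -5.9, 89.9), (152, 66.3, -5.8, 91.3), (156, 65.3, -5.8, 91.6), (160, 64.2, -5.9, 91.4), (164, 63.0, -5.9, 90.7), (168, 62.0, -5.9, 90.9), (172, 59.2, -6.5, 83.2), (176, 59.2, -6.2, 88.1), (180, 58.9, -6.0, 91.5), (184, 57.9, -6.0, 91.8), (188, 56.8, -6.0, 91.8), (192, 55.7, -6.0, 92.2)]
```

View pics/w7c.png

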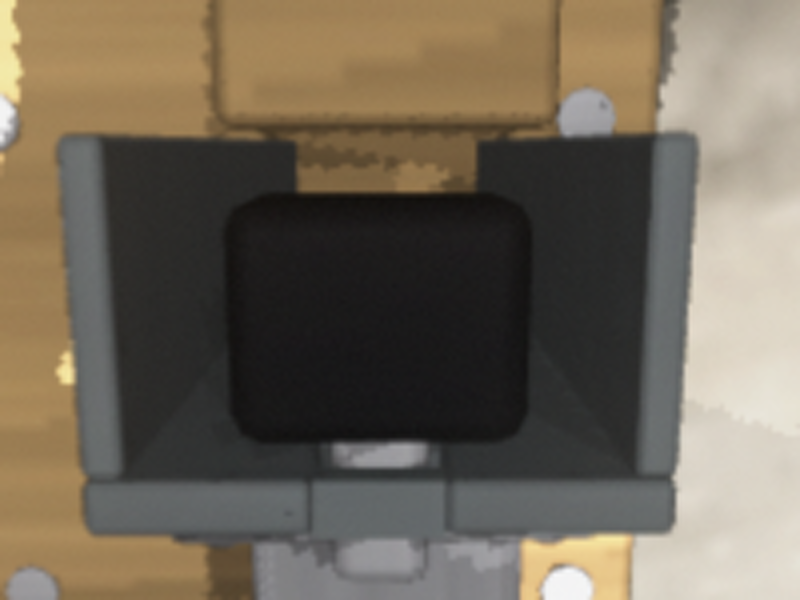

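Run:
```python
from fit import *
v=dict(np.load('/tmp/w7.npz'))
P=cloud(v); R=Ro.from_rotvec(v['tr']); Q=R.inv().apply((P-v['tp']).reshape(-1,3)).reshape(P.shape)*[1e3,-1e3,-1e3]
for c in (245,262,270,275,280,290,305): print(c,[(r,float(Q[r,c,0].round(1)),float(Q[r,c,2].round(1))) for r in range(190,212,2)])
```

```text
245 [(190, nan, nan), (192, 55.6, 91.7), (194, 51.2, 78.5), (196, 44.2, 57.0), (198, 43.2, 56.5), (200, 42.2, 56.0), (202, 41.7, 56.7), (204, 40.9, 56.7), (206, 40.2, 57.3), (208, 38.8, 55.4), (210, 38.1, 55.8)]
262 [(190, 56.2, 91.7), (192, 55.9, 92.7), (194, 55.0, 91.6), (196, 43.7, 55.7), (198, 42.9, 55.6), (200, 42.6, 57.1), (202, 41.4, 56.0), (204, 40.6, 55.9), (206, 39.7, 55.8), (208, 39.1, 56.4), (210, 38.3, 56.3)]
270 [(190, 56.0, 91.0), (192, 55.8, 92.4), (194, 55.2, 92.1), (196, 53.5, 88.3), (198, 52.7, 87.5), (200, 52.0, 87.4), (202, 51.4, 87.4), (204, 50.5, 86.5), (206, 39.9, 56.3), (208, 39.0, 56.1), (210, 38.3, 56.3)]
275 [(190, 56.3, 92.1), (192, 55.5, 91.3), (194, 55.1, 91.8), (196, 53.1, 87.0), (198, 52.3, 86.5), (200, 51.8, 86.7), (202, 51.3, 87.2), (204, 50.4, 86.3), (206, 39.9, 56.3), (208, 39.3, 56.9), (210, 38.2, 56.0)]
280 [(190, 56.1, 91.4), (192, 55.6, 91.9), (194, 55.1, 91.8), (196, 53.2, 87.4), (198, 52.6, 87.3), (200, 52.0, 87.4), (202, 51.2, 86.7), (204, 50.6, 86.7), (206, 39.7, 55.8), (208, 39.3, 56.8), (210, 38.3, 56.3)]
290 [(190, 56.1, 91.6), (192, 55.7, 91.9), (194, 54.7, 90.6), (196, 44.1, 57.1), (198, 42.8, 55.2), (200, 42.3, 56.1), (202, 41.9, 57.4), (204, 40.7, 56.2), (206, 40.0, 56.6), (208, 39.1, 56.4), (210, 38.2, 56.1)]
305 [(190, 56.0, 91.2), (192, 55.7, 92.2), (194, 51.3, 78.8), (196, 43.9, 56.2), (198, 43.1, 56.4), (200, 42.4, 56.5), (202, 41.6, 56.7), (204, 40.5, 55.8), (206, 40.0, 56.6), (208, 39.2, 56.8), (210, 38.4, 56.6)]
```

The catch nose reads 5 mm out of the face (x 55→50) above the plate, and the down-force rises with no further travel, so the arm is home. I'll relieve the load and let go.

>>> {"api": "jog_arm", "payload": {"steps": [{"delta_rot": [0, 0, 0], "linear": [-0.0006, 0, -0.0003], "grip": 0.015}, {"delta_rot": [0, 0, 0], "linear": [-0.0006, 0, -0.0003], "grip": 0.015}, {"delta_rot": [0, 0, 0], "linear": [0, 0, 0], "grip": 0.015}]}}

```text
t: 14.25
tool_pos: [0.5471, -0.3202, 0.1252]
tool_rot: [3.103, -0.484, -0.001]
contact_force: [-6.2, 2.1, 5.3]
opening: 0.0244
grip_force: 89.3
```

>>> {"api": "jog_arm", "payload": {"steps": [{"delta_rot": [0, 0, 0], "linear": [0, 0, 0], "grip": 0.03}, {"delta_rot": [0, 0, 0], "linear": [0, 0, 0], "grip": 0.045}, {"delta_rot": [0, 0, 0], "linear": [0, 0, 0], "grip": 0.06}, {"delta_rot": [0, 0, 0], "linear": [0, 0, 0], "grip": 0.06}, {"delta_rot": [0, 0, 0], "linear": [0, 0, -0.01], "grip": 0.06}, {"delta_rot": [0, 0, 0], "linear": [0, 0, -0.02], "grip": 0.06}, {"delta_rot": [0, 0, 0], "linear": [0, 0, -0.04], "grip": 0.08}, {"delta_rot": [0, 0, 0], "linear": [0, 0, -0.045], "grip": 0.08}, {"delta_rot": [0, 0, 0], "linear": [0, 0, -0.045], "grip": 0.08}, {"delta_rot": [0, 0, 0], "linear": [0, 0, 0], "grip": 0.08}]}}

```text
t: 15.25
tool_pos: [0.5505, -0.3221, 0.2947]
tool_rot: [3.096, -0.482, 0.023]
contact_force: [0.2, -0.6, 0.8]
opening: 0.0803
grip_force: 0.0
```

Run:
```python
from fit import *
v=grab('wrist','w8.png'); o=ctrl.get_obs(); v['tp']=o['tool_pos'];v['tr']=o['tool_rot']; np.savez('/tmp/w8',**v)
P=cloud(v); c,s=np.cos(np.radians(-17.7)),np.sin(np.radians(-17.7))
O=np.array([.5949,-.3345]); U=P.copy(); d=P[...,:2]-O; U[...,0]=d[...,0]*c+d[...,1]*s; U[...,1]=-d[...,0]*s+d[...,1]*c; U*=1000
for n,y0 in (('bare',0),('twin',160)):
    k=(np.abs(U[...,1]-y0)<22)&(U[...,0]>-130)&(U[...,0]<-8)&(U[...,2]>165)&(U[...,2]<195); q=U[k]
    print(n,len(q),'x',np.percentile(q[:,0],[.5,99.5]).round(1),'y',np.percentile(q[:,1],[.5,50,99.5]).round(1))
    a=q[(q[:,0]<-15)&(q[:,0]>-95)]
    if len(a)>50: A=np.linalg.lstsq(np.c_[a[:,0],np.ones(len(a))],a[:,2],rcond=None)[0];print('  slope deg',np.degrees(A[0]).round(2),'z at face',A[1].round(2),'z med',np.median(a[:,2]).round(2))
k=(np.abs(U[...,1])<25)&(U[...,2]>195)&(U[...,2]<225)&(U[...,0]>-12);q=U[k];print('up',np.percentile(q[:,0],[1,50,99]).round(1),np.percentile(q[:,1],[1,99]).round(1),np.median(q[:,2]))
go([.437,-.174,.15],-17.7)
```

```text
bare 2900 x [-108.1   -8.2] y [-12.9   0.   12.8]
  slope deg 3.32 z at face 181.14 z med 178.11
twin 3294 x [-105.8   -8.2] y [146.4 157.1 172.3]
  slope deg -0.15 z at face 174.95 z med 175.89
up [-1.2 13.2 30. ] [-19.6  19.8] 215.3890891183519
t 15.3 pos [ 0.5494 -0.3213  0.2905] F [0.5 0.2 0.6] op 0.0802 rot [ 0.23 -0.6   0.01] lin_after [-0.1519 -0.1062  0.1405] lin_now [-0.1533 -0.1068  0.1384]
```

>>> {"api": "jog_arm", "payload": {"steps": [{"delta_rot": [0, 0, 0], "linear": [-0.03, 0, 0], "grip": 0.08}, {"delta_rot": [0, 0, 0], "linear": [-0.03, 0, 0], "grip": 0.08}, {"delta_rot": [0, 0, 0], "linear": [0, 0, 0], "grip": 0.08}, {"delta_rot": [0, 0, 0], "linear": [0, 0, 0], "grip": 0.08}, {"delta_rot": [0, 0, 0], "linear": [0, 0, 0], "grip": 0.08}]}}

```text
t: 15.8
tool_pos: [0.4907, -0.3018, 0.2833]
tool_rot: [3.104, -0.483, 0.0]
contact_force: [0.0, -1.0, 0.2]
opening: 0.0797
grip_force: 0.0
```

```bash
cat > rack.py <<'E'
from fit import *
def rack(name):
    v=grab('wrist',name+'.png'); o=ctrl.get_obs(); v['tp']=o['tool_pos'];v['tr']=o['tool_rot']; np.savez('/tmp/'+name,**v)
    P=cloud(v); c,s=np.cos(np.radians(-17.7)),np.sin(np.radians(-17.7))
    O=np.array([.5949,-.3345]); U=P.copy(); d=P[...,:2]-O; U[...,0]=d[...,0]*c+d[...,1]*s; U[...,1]=-d[...,0]*s+d[...,1]*c; U*=1000
    for n,y0 in (('bare',0),('twin',160)):
        k=(np.abs(U[...,1]-y0)<22)&(U[...,0]>-130)&(U[...,0]<-8)&(U[...,2]>165)&(U[...,2]<195); q=U[k]
        print(n,len(q),'x',np.percentile(q[:,0],[.5,99.5]).round(1),'y',np.percentile(q[:,1],[.5,50,99.5]).round(1))
        a=q[(q[:,0]<-15)&(q[:,0]>-95)]
        if len(a)>50: A=np.linalg.lstsq(np.c_[a[:,0],np.ones(len(a))],a[:,2],rcond=None)[0];print('  slope deg',np.degrees(A[0]).round(2),'z at face',A[1].round(2),'z med',np.median(a[:,2]).round(2))
        k=(np.abs(U[...,1]-y0)<25)&(U[...,2]>195)&(U[...,2]<230)&(U[...,0]>-12);q=U[k]
        if len(q)>50:print('  up',np.percentile(q[:,0],[1,50,99]).round(1),np.percentile(q[:,1],[1,99]).round(1),np.median(q[:,2]).round(1))
    return v,U
E
python3 - <<'E'
from rack import *
v,U=rack('w9')
k=(np.abs(U[...,1])<3)&(U[...,0]>-12)&(U[...,0]<3)&(U[...,2]>190); q=U[k]; q=q[np.argsort(q[:,0])]; print(q[::max(1,len(q)//25)].round(1).tolist())
k=(np.abs(np.abs(U[...,1])-14)<2)&(U[...,0]>-12)&(U[...,0]<3)&(U[...,2]>190); q=U[k]; q=q[np.argsort(q[:,0])]; print(q[::max(1,len(q)//25)].round(1).tolist())
go([.437,-.174,.15],-17.7)
cv2.imwrite('pics/w9c.png',cv2.resize(v['im'][:260,80:430],(800,594),interpolation=cv2.INTER_CUBIC)[...,::-1])
E
```

```text
bare 3800 x [-107.5   -8.3] y [-13.   -0.1  12.8]
  slope deg 3.23 z at face 180.99 z med 178.05
  up [-1.6 11.7 29.6] [-19.6  19.6] 215.2
twin 4282 x [-106.2   -8.4] y [145.9 156.8 172.5]
  slope deg -0.1 z at face 174.9 z med 175.78
  up [ 0.9 15.2 30.3] [139.3 179.2] 208.7
[[-1.6, 2.7, 200.1], [-1.5, -0.2, 198.8], [-1.4, 0.6, 198.0], [-1.4, 1.2, 203.7], [-1.3, 0.5, 203.3], [-1.3, 2.0, 202.8], [-0.7, 2.7, 203.4], [-0.6, -1.6, 202.9], [-0.1, -0.2, 204.5], [-0.1, -1.6, 209.5], [-0.0, -1.6, 203.5], [0.0, 2.7, 203.0], [0.1, -0.9, 208.3], [0.2, -2.3, 207.0], [0.3, -0.9, 212.0], [0.4, -2.3, 211.0], [0.5, -0.2, 210.4], [0.9, 0.5, 212.3], [1.0, -0.2, 211.4], [1.1, 1.2, 210.5], [1.5, 0.5, 212.4], [1.6, 2.6, 211.4], [1.8, -3.0, 210.2], [2.1, -0.2, 212.8], [2.2, -2.3, 212.1], [2.4, -1.6, 210.3], [2.8, -2.9, 212.1], [2.8, -1.6, 211.8], [2.9, 0.5, 211.2]]
[[-3.4, 13.0, 197.5], [-3.2, -12.7, 195.7], [-2.8, 13.7, 198.7], [-2.7, 14.5, 197.2], [-2.2, -12.6, 199.0], [-2.1, -14.1, 197.7], [-1.7, 13.6, 200.3], [-1.5, 12.2, 199.2], [-1.5, -14.0, 198.5], [-1.4, -15.2, 203.6], [-1.3, 13.4, 203.4], [-1.2, -13.8, 202.4], [-0.8, 13.3, 204.4], [-0.6, -12.3, 203.1], [-0.5, 12.0, 202.1], [-0.1, -15.9, 203.8], [-0.0, -14.5, 203.5], [0.5, 12.6, 204.9], [0.6, 14.7, 204.3], [0.7, -15.9, 203.2], [1.2, -13.0, 204.0], [1.3, -15.2, 203.5], [1.4, -14.5, 202.7], [2.0, 15.5, 203.6], [2.0, 13.4, 203.2], [2.2, 14.1, 201.9]]
t 15.85 pos [ 0.4909 -0.3019  0.2833] F [-0.6 -0.5 -0.1] op 0.08 rot [ 0.02 -0.01  0.02] lin_after [-0.0902 -0.1055  0.1333] lin_now [-0.0902 -0.1055  0.1333]
```

View pics/w9c.png

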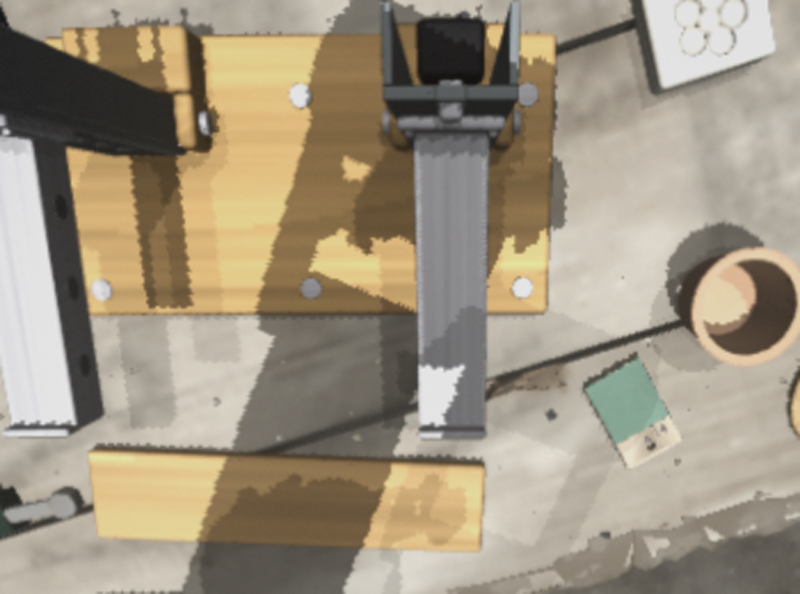

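The hung arm's catch nose is out over the plate (nose top z 0.212, plate top 0.2035), and the arm sags 3° within the hook play. In the crop, the board spans (92-485, 450-550) and everything else is undisturbed. Next is the board.

Run:
```python
from rack import *
v=dict(np.load('/tmp/w9.npz')); P=cloud(v)
k=(np.hypot(P[...,0]-.437,P[...,1]+.174)<.14)&(P[...,2]>.007)&(P[...,2]<.02); m=cv2.morphologyEx(k.astype(np.uint8),cv2.MORPH_OPEN,np.ones((7,7)))>0
q=P[m]; print(len(q),cv2.minAreaRect((q[:,:2]*1000).astype(np.float32)),np.median(q[:,2]))
go([.4371,-.1745,.05],70)
```

```text
6478 ((437.30841064453125, -174.4512939453125), (249.16726684570312, 60.461082458496094), 69.92904663085938) 0.012118463162058335
t 15.85 pos [ 0.4909 -0.3019  0.2833] F [-0.6 -0.5 -0.1] op 0.08 rot [ 2.000e-02  1.000e-02 -8.768e+01] lin_after [ 0.1013 -0.0941  0.2333] lin_now [-0.0899 -0.1051  0.2333]
```

>>> {"api": "jog_arm", "payload": {"steps": [{"delta_rot": [0, 0, 0], "linear": [-0.025, -0.03, 0], "grip": 0.08}, {"delta_rot": [0, 0, 0], "linear": [-0.033, -0.038, 0], "grip": 0.08}, {"delta_rot": [0, 0, 0], "linear": [-0.032, -0.037, 0], "grip": 0.08}, {"delta_rot": [0, 0, -8], "linear": [0, 0, 0.01], "grip": 0.08}, {"delta_rot": [0, 0, -8], "linear": [0, 0, 0.02], "grip": 0.08}, {"delta_rot": [0, 0, -8], "linear": [0, 0, 0.02], "grip": 0.08}, {"delta_rot": [0, 0, -8], "linear": [0, 0, 0.02], "grip": 0.08}, {"delta_rot": [0, 0, -8], "linear": [0, 0, 0.02], "grip": 0.08}, {"delta_rot": [0, 0, -8], "linear": [0, 0, 0.02], "grip": 0.08}, {"delta_rot": [0, 0, -8], "linear": [0, 0, 0.02], "grip": 0.08}]}}

```text
t: 16.85
tool_pos: [0.4372, -0.1749, 0.1528]
tool_rot: [2.964, 1.04, 0.0]
contact_force: [0.7, 0.2, 0.6]
opening: 0.0802
grip_force: 0.0
```

>>> {"api": "jog_arm", "payload": {"steps": [{"delta_rot": [0, 0, -8], "linear": [0, 0, 0.02], "grip": 0.08}, {"delta_rot": [0, 0, -8], "linear": [0, 0, 0.02], "grip": 0.08}, {"delta_rot": [0, 0, -8], "linear": [0, 0, 0.02], "grip": 0.08}, {"delta_rot": [0, 0, -7.7], "linear": [0, 0, 0.02], "grip": 0.08}, {"delta_rot": [0, 0, 0], "linear": [0, 0, 0], "grip": 0.08}, {"delta_rot": [0, 0, 0], "linear": [0, 0, 0], "grip": 0.08}, {"delta_rot": [0, 0, 0], "linear": [0, 0, 0], "grip": 0.08}]}}

```text
t: 17.55
tool_pos: [0.4378, -0.1754, 0.0751]
tool_rot: [2.573, 1.798, 0.001]
contact_force: [0.9, 0.1, -0.3]
opening: 0.0799
grip_force: 0.0
```

Run:
```python
from h import *
v=grab('wrist','w10.png'); o=ctrl.get_obs(); P=cloud(v); R=Ro.from_rotvec(o['tool_rot'])
Q=R.inv().apply((P-o['tool_pos']).reshape(-1,3)).reshape(P.shape)*1e3
k=(P[...,2]>.007)&(P[...,2]<.016)&(np.abs(Q[...,0]-20)<60)&(np.abs(Q[...,1])<45)
m=cv2.morphologyEx(k.astype(np.uint8),cv2.MORPH_OPEN,np.ones((9,9)))>0; q=Q[m]
print(len(q),'board tool y edges',np.percentile(q[:,1],[.5,99.5]).round(1), [ (x,np.percentile(q[np.abs(q[:,0]-x)<5][:,1],[1,99]).round(1).tolist()) for x in (20,40,60)])
go([.4371,-.1745,-.03],69.9)
```

```text
12215 board tool y edges [-30.7  28.1] [(20, [-30.9, 27.7]), (40, [-30.1, 27.7]), (60, [-30.1, 27.6])]
t 17.6 pos [ 0.4378 -0.1754  0.0752] F [0.3 0.1 0.3] op 0.0802 rot [0.17 0.06 0.03] lin_after [ 0.0006 -0.001   0.1052] lin_now [ 0.0007 -0.0013  0.1051]
```

>>> {"api": "jog_arm", "payload": {"steps": [{"delta_rot": [0, 0, 0], "linear": [0, -0.0012, 0.02], "grip": 0.08}, {"delta_rot": [0, 0, 0], "linear": [0, 0, 0.03], "grip": 0.08}, {"delta_rot": [0, 0, 0], "linear": [0, 0, 0.03], "grip": 0.08}, {"delta_rot": [0, 0, 0], "linear": [0, 0, 0.02], "grip": 0.078}, {"delta_rot": [0, 0, 0], "linear": [0, 0, 0.005], "grip": 0.074}, {"delta_rot": [0, 0, 0], "linear": [0, 0, 0], "grip": 0.07}, {"delta_rot": [0, 0, 0], "linear": [0, 0, 0], "grip": 0.07}]}}

```text
t: 18.3
tool_pos: [0.437, -0.1753, -0.0297]
tool_rot: [2.571, 1.8, 0.002]
contact_force: [-1.1, 1.0, 0.7]
opening: 0.0699
grip_force: 0.0
```

>>> {"api": "jog_arm", "payload": {"steps": [{"delta_rot": [0, 0, 0], "linear": [0, 0, 0.004], "grip": 0.068}, {"delta_rot": [0, 0, 0], "linear": [0, 0, 0.0035], "grip": 0.066}, {"delta_rot": [0, 0, 0], "linear": [0, 0, 0], "grip": 0.05}, {"delta_rot": [0, 0, 0], "linear": [0, 0, 0], "grip": 0.05}, {"delta_rot": [0, 0, 0], "linear": [0, 0, 0], "grip": 0.05}, {"delta_rot": [0, 0, 0], "linear": [0, 0, 0], "grip": 0.05}], "newtons": 40}}

```text
t: 18.9
tool_pos: [0.4361, -0.1748, -0.0384]
tool_rot: [2.572, 1.801, 0.001]
contact_force: [0.4, 0.1, 3.2]
opening: 0.0588
grip_force: 44.4
```

>>> {"api": "jog_arm", "payload": {"steps": [{"delta_rot": [0, 0, 0], "linear": [0, 0, -0.01], "grip": 0.05}, {"delta_rot": [0, 0, 0], "linear": [0, 0, -0.03], "grip": 0.05}, {"delta_rot": [0, 0, 0], "linear": [0, 0, -0.04], "grip": 0.05}, {"delta_rot": [0, 0, 0], "linear": [0, 0, -0.04], "grip": 0.05}, {"delta_rot": [0, 0, 0], "linear": [0, 0, -0.04], "grip": 0.05}, {"delta_rot": [0, 0, 0], "linear": [0, 0, -0.035], "grip": 0.05}, {"delta_rot": [0, 0, 0], "linear": [0, 0, -0.025], "grip": 0.05}, {"delta_rot": [0, 0, -1.2], "linear": [0, 0, -0.01], "grip": 0.05}, {"delta_rot": [0, 0, -1.2], "linear": [0, 0, 0], "grip": 0.05}, {"delta_rot": [0, 0, 0], "linear": [0, 0, 0], "grip": 0.05}]}}

```text
t: 19.9
tool_pos: [0.4346, -0.1737, 0.1892]
tool_rot: [-2.533, -1.855, 0.002]
contact_force: [0.3, 0.9, -1.3]
opening: 0.0588
grip_force: 45.4
```

Run:
```python
from h import *
go([.5668,-.2416,.18],72.3)
```

```text
t 19.9 pos [ 0.4346 -0.1737  0.1892] F [ 0.3  0.9 -1.3] op 0.0588 rot [-0.14 -0.    0.15] lin_after [-0.0244  0.1466  0.0092] lin_now [-0.0248  0.1466  0.0089]
```

>>> {"api": "jog_arm", "payload": {"steps": [{"delta_rot": [0, 0, 0], "linear": [-0.004, 0.026, 0], "grip": 0.05}, {"delta_rot": [0, 0, 0], "linear": [-0.007, 0.04, 0], "grip": 0.05}, {"delta_rot": [0, 0, 0], "linear": [-0.007, 0.04, 0], "grip": 0.05}, {"delta_rot": [0, 0, 0], "linear": [-0.006, 0.03, 0], "grip": 0.05}, {"delta_rot": [0, 0, 0], "linear": [0, 0.01, 0], "grip": 0.05}, {"delta_rot": [0, -0.8, 0], "linear": [0, 0, 0.01], "grip": 0.05}, {"delta_rot": [0, 0, 0], "linear": [0, 0, 0.01], "grip": 0.05}, {"delta_rot": [0, 0, 0], "linear": [0, 0, 0], "grip": 0.05}, {"delta_rot": [0, 0, 0], "linear": [0, 0, 0], "grip": 0.05}]}}

```text
t: 20.8
tool_pos: [0.5664, -0.2403, 0.1707]
tool_rot: [2.529, 1.852, -0.018]
contact_force: [-0.8, 1.5, -0.1]
opening: 0.0588
grip_force: 45.9
```

Run:
```python
from h import *
go([.5668,-.2416,.145],72.3)
v=grab('wrist','w11.png'); np.savez('/tmp/w11',**v); o=ctrl.get_obs(); P=cloud(v); c,s=np.cos(np.radians(-17.7)),np.sin(np.radians(-17.7))
d=P[...,:2]-[.5996,-.3361]; U=P*1000; U[...,0]=(d[...,0]*c+d[...,1]*s)*1000; U[...,1]=(-d[...,0]*s+d[...,1]*c)*1000
k=(U[...,2]>185)&(U[...,2]<235)&(U[...,0]<-20)&(U[...,0]>-110)&(U[...,1]<215)&(U[...,1]>80+25)
m=cv2.morphologyEx(k.astype(np.uint8),cv2.MORPH_OPEN,np.ones((7,7)))>0; q=U[m]
for a in (110,140,170,200):
    t=q[np.abs(q[:,1]-a)<8]
    if len(t): print(a,len(t),'x',np.percentile(t[:,0],[1,99]).round(1),'ztop',np.median(t[:,2]).round(1))
print('ymax',np.percentile(q[:,1],99.8))
```

```text
t 20.8 pos [ 0.5664 -0.2403  0.1707] F [-0.8  1.5 -0.1] op 0.0588 rot [-0.05  0.77  0.14] lin_after [-0.0011  0.0008  0.0257] lin_now [-0.0008  0.0008  0.0257]
110 3912 x [-91.1 -33.2] ztop 209.2
140 4958 x [-91.1 -33.4] ztop 200.0
170 4932 x [-91.2 -33.7] ztop 190.2
ymax 184.61740697870457
```

View pics/w11.png

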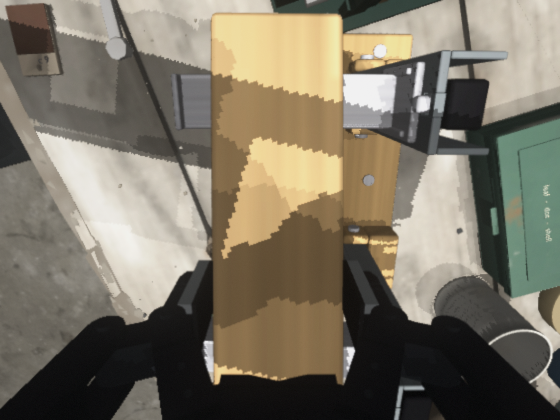

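The board has swung about 17° in the pads, with the twin side low (its end is near row 15). It still lies correctly between lips and plates (x −91…−33). I'll lower gently with a light grip so the twin arm levels it.

>>> {"api": "jog_arm", "payload": {"steps": [{"delta_rot": [0, 0.8, 0], "linear": [0, 0, 0.002], "grip": 0.05}, {"delta_rot": [0, 0, 0], "linear": [0, 0, 0.002], "grip": 0.05}, {"delta_rot": [0, 0, 0], "linear": [0, 0, 0.002], "grip": 0.05}, {"delta_rot": [0, 0, 0], "linear": [0, 0, 0.002], "grip": 0.05}, {"delta_rot": [0, 0, 0], "linear": [0, 0, 0.002], "grip": 0.05}, {"delta_rot": [0, 0, 0], "linear": [0, 0, 0], "grip": 0.05}], "newtons": 22}}

```text
t: 21.45
tool_pos: [0.5677, -0.2419, 0.1613]
tool_rot: [2.534, 1.854, 0.0]
contact_force: [0.8, -1.6, 3.1]
opening: 0.0588
grip_force: 46.6
```

```bash
cat > bd.py <<'E'
from h import *
def bd(name):
    v=grab('wrist',name+'.png'); o=ctrl.get_obs(); P=cloud(v); c,s=np.cos(np.radians(-17.7)),np.sin(np.radians(-17.7))
    d=P[...,:2]-[.5996,-.3361]; U=P*1000; U[...,0]=(d[...,0]*c+d[...,1]*s)*1000; U[...,1]=(-d[...,0]*s+d[...,1]*c)*1000
    hsv=cv2.cvtColor(v['im'],cv2.COLOR_RGB2HSV); w=(hsv[...,0]>10)&(hsv[...,0]<30)&(hsv[...,1]>70)
    q=U[w&(U[...,2]>165)&(U[...,2]<240)&(U[...,0]<-10)&(U[...,0]>-120)]
    for a in range(-40,220,20):
        t=q[np.abs(q[:,1]-a)<6]
        if len(t)>20: print(a,len(t),'x',np.percentile(t[:,0],[1,99]).round(1),'ztop',np.median(t[:,2]).round(1))
    if len(q): print('y',np.percentile(q[:,1],[.2,99.8]).round(1))
    print(o['tool_pos'].round(4),o['contact_force'].round(1)); return v,U
E
python3 -c "from bd import *; bd('w12')"
```

```text
40 1996 x [-89.  -31.1] ztop 218.3
60 3306 x [-88.6 -31. ] ztop 214.3
80 3624 x [-89.3 -30.7] ztop 209.8
100 3619 x [-89.  -31.3] ztop 205.2
120 3774 x [-88.8 -31.4] ztop 200.7
140 3954 x [-89.2 -31.3] ztop 196.1
160 4020 x [-89.2 -31.7] ztop 191.5
180 4100 x [-89.4 -31.3] ztop 187.0
200 1919 x [-89.1 -32.1] ztop 183.1
y [ 37.9 199.4]
[ 0.5677 -0.2419  0.1614] [ 0.3 -1.8  1.7]
```

>>> {"api": "jog_arm", "payload": {"steps": [{"delta_rot": [0, 0, 0], "linear": [0, 0, 0.002], "grip": 0.05}, {"delta_rot": [0, 0, 0], "linear": [0, 0, 0.002], "grip": 0.05}, {"delta_rot": [0, 0, 0], "linear": [0, 0, 0.002], "grip": 0.05}, {"delta_rot": [0, 0, 0], "linear": [0, 0, 0.002], "grip": 0.05}, {"delta_rot": [0, 0, 0], "linear": [0, 0, 0.002], "grip": 0.05}, {"delta_rot": [0, 0, 0], "linear": [0, 0, 0.002], "grip": 0.05}, {"delta_rot": [0, 0, 0], "linear": [0, 0, 0], "grip": 0.05}, {"delta_rot": [0, 0, 0], "linear": [0, 0, 0], "grip": 0.05}]}}

```text
t: 22.3
tool_pos: [0.5672, -0.2415, 0.149]
tool_rot: [2.535, 1.855, -0.001]
contact_force: [-1.3, -0.3, 3.2]
opening: 0.0588
grip_force: 47.2
```

```bash
python3 -c "from bd import *; bd('w13')"
```

```text
40 2532 x [-89.5 -31.7] ztop 201.7
60 2927 x [-89.3 -31.8] ztop 199.7
80 3449 x [-89.9 -31.2] ztop 197.8
100 3561 x [-89.4 -31.9] ztop 195.7
120 3871 x [-89.3 -31.7] ztop 193.7
140 4290 x [-89.4 -31.7] ztop 191.6
160 4608 x [-89.3 -31.8] ztop 189.6
180 4998 x [-89.4 -31.4] ztop 187.6
200 922 x [-89.7 -31.4] ztop 186.0
y [ 34.  195.8]
[ 0.5672 -0.2414  0.149 ] [-1.1 -1.4  2.6]
```

>>> {"api": "jog_arm", "payload": {"steps": [{"delta_rot": [0, 0, 0], "linear": [0, 0, 0.002], "grip": 0.05}, {"delta_rot": [0, 0, 0], "linear": [0, 0, 0.002], "grip": 0.05}, {"delta_rot": [0, 0, 0], "linear": [0, 0, 0.0015], "grip": 0.05}, {"delta_rot": [0, 0, 0], "linear": [0, 0, 0.001], "grip": 0.05}, {"delta_rot": [0, 0, 0], "linear": [0, 0, 0], "grip": 0.05}, {"delta_rot": [0, 0, 0], "linear": [0, 0, 0], "grip": 0.05}]}}

```text
t: 22.95
tool_pos: [0.5674, -0.2416, 0.1427]
tool_rot: [2.534, 1.855, -0.0]
contact_force: [-1.7, -3.0, 3.3]
opening: 0.0587
grip_force: 47.5
```

```bash
python3 -c "from bd import *; bd('w14')"
```

```text
40 2453 x [-89.2 -31.5] ztop 192.9
60 2747 x [-89.1 -31.8] ztop 192.1
80 3346 x [-89.6 -30.9] ztop 191.6
100 3508 x [-89.1 -31.5] ztop 190.8
120 3973 x [-89.1 -31.6] ztop 190.1
140 4501 x [-89.2 -31.5] ztop 189.4
160 5055 x [-89.1 -31.7] ztop 188.6
180 5561 x [-89.2 -31.3] ztop 188.0
200 28 x [-88.1 -30.7] ztop 186.6
y [ 31.2 193.8]
[ 0.5674 -0.2416  0.1427] [-1.3 -2.2  2.9]
```

>>> {"api": "jog_arm", "payload": {"steps": [{"delta_rot": [0, 0, 0], "linear": [0, 0, 0.0007], "grip": 0.05}, {"delta_rot": [0, 0, 0], "linear": [0, 0, 0.0006], "grip": 0.05}, {"delta_rot": [0, 0, 0], "linear": [0, 0, 0], "grip": 0.05}, {"delta_rot": [0, 0, 0], "linear": [0, 0, 0], "grip": 0.062}, {"delta_rot": [0, 0, 0], "linear": [0, 0, 0], "grip": 0.066}, {"delta_rot": [0, 0, 0], "linear": [0, 0, 0], "grip": 0.072}, {"delta_rot": [0, 0, 0], "linear": [0, 0, 0], "grip": 0.076}, {"delta_rot": [0, 0, 0], "linear": [0, 0, 0], "grip": 0.076}]}}

```text
t: 23.8
tool_pos: [0.5672, -0.2413, 0.141]
tool_rot: [2.535, 1.856, -0.001]
contact_force: [-0.7, 0.3, 0.1]
opening: 0.0757
grip_force: 0.0
```

>>> {"api": "jog_arm", "payload": {"steps": [{"delta_rot": [0, 0, 0], "linear": [0, 0, -0.005], "grip": 0.076}, {"delta_rot": [0, 0, 0], "linear": [0, 0, -0.01], "grip": 0.076}, {"delta_rot": [0, 0, 0], "linear": [0, 0, -0.02], "grip": 0.076}, {"delta_rot": [0, 0, 0], "linear": [0, 0, -0.03], "grip": 0.076}, {"delta_rot": [0, 0, 0], "linear": [0, 0, -0.04], "grip": 0.076}, {"delta_rot": [0, 0, 0], "linear": [0, 0, -0.04], "grip": 0.076}, {"delta_rot": [0, 0, 0], "linear": [-0.04, 0, 0], "grip": 0.076}, {"delta_rot": [0, 0, 0], "linear": [-0.04, -0.04, 0], "grip": 0.076}, {"delta_rot": [0, 0, 0], "linear": [0, 0, 0], "grip": 0.076}, {"delta_rot": [0, 0, 0], "linear": [0, 0, 0], "grip": 0.076}]}}

```text
t: 24.8
tool_pos: [0.5105, -0.3032, 0.2876]
tool_rot: [2.535, 1.852, 0.001]
contact_force: [0.7, 0.5, 0.5]
opening: 0.0762
grip_force: 0.0
```

Run:
```python
from bd import *
v,U=bd('w15')
g=lambda y0,x0,x1:U[(np.abs(U[...,1]-y0)<10)&(U[...,0]>x0)&(U[...,0]<x1)&(U[...,2]>160)&(U[...,2]<200)]
for n,y0 in (('bare',0),('twin',160)):
    for a,b in ((-28,-12),(-104,-95)): t=g(y0,a,b); print(n,a,len(t),np.median(t[:,2]).round(1) if len(t) else '')
k=(np.abs(U[...,1])<4)&(U[...,0]>-9)&(U[...,0]<1)&(U[...,2]>190)&(U[...,2]<214); q=U[k]; q=q[np.argsort(q[:,0])]; print('nose',q[::max(1,len(q)//20),::2].round(1).tolist())
```

```text
-40 648 x [-90.1 -32.5] ztop 190.2
-20 834 x [-90.2 -32.4] ztop 190.2
0 887 x [-90.3 -32.5] ztop 190.1
20 949 x [-90.4 -32.4] ztop 190.0
40 1005 x [-90.5 -32.3] ztop 189.8
60 1087 x [-90.6 -32.2] ztop 189.7
80 1192 x [-90.7 -32.4] ztop 189.8
100 1225 x [-90.8 -32.1] ztop 189.6
120 1347 x [-90.9 -32.2] ztop 189.6
140 1419 x [-90.9 -32.7] ztop 189.5
y [-43.6 153.1]
[ 0.5111 -0.3027  0.2874] [-0. -0.  0.]
bare -28 384 180.2
bare -104 210 175.5
twin -28 208 176.0
twin -104 116 175.9
nose [[-6.8, 201.7], [-6.4, 203.8], [-6.2, 202.5], [-6.1, 202.6], [-5.9, 193.1], [-5.7, 204.8], [-5.5, 192.6], [-5.0, 203.6], [-4.7, 203.1], [-4.4, 202.9], [-4.1, 212.4], [-3.8, 203.9], [-3.5, 212.3], [-3.1, 211.9], [-2.5, 211.4], [-1.7, 211.0], [-1.1, 211.7], [-0.5, 207.6], [-0.0, 210.8], [0.5, 194.3], [0.8, 193.8]]
```

View pics/w15.png

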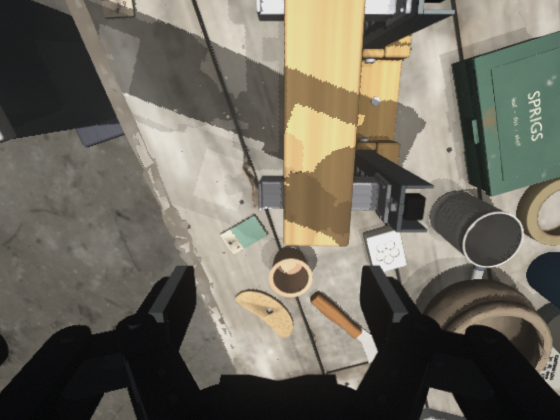

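The board lies flat across both arms ((285-365, 0-245) in the view) behind the lips. The catch nose is out above the plate and the bystanders are untouched, so I'm handing in.

```bash
python3 -c "from station import ctrl; print(ctrl.finish_job())"
```

```text
the job is handed in; nothing more can be done
None
```

The loose arm is home in the top slots with the catch out over it, sagging about 3° in the hook play, and the ware board lies flat across both arms behind the lips; I handed in at about 25 s, before any verdict was shown. The reported TCP sits about 35 mm beyond the real fingertips, so my first grasp closed on air and I corrected for it.

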